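Set up the strap clamp over a bearing ring

ROBOT

A 6-joint arm with a two-finger parallel gripper is mounted at the origin on a cart in front of the work surface, level with it; the furniture and walls round the work are solid. World frame = base frame: x ahead of the robot, y to its left, z up, the work surface at z = 0. Lengths are in m, angles in rad, forces in N, time in s.
With the tool pointing down it reaches from about 0.35 to 0.975 m from the base axis. Payload 4.9 kg.
Tool frame: the origin (TCP) lies midway between the tips of the shut fingers; the grasp point (between the pads) lies 19 mm behind it; y points along the fingers, z is the direction in which the jaws open and shut, and the axes are right-handed (so a half turn about y gives the same grasp; the last joint's range is limited). The gripper opens to 85 mm and grips with 20 to 120 N. Pads are 22 mm wide; open, the fingers measure 114 mm over their backs; the gripper's body (76 mm by 85 mm) begins 54 mm behind the grasp point. The pads swing forward as they close: fully open they stand 13 mm farther back than shut.
Start: joints at [0.994, 0.053, 1.613, -0, 1.476, -0.119], TCP at [0.276, 0.561, 0.231] pointing down, gripper open.
Joint ranges: [-3.01, 3.01], [-1.01, 2.22], [0.06, 2.58], [-1.02, 4.17], [0.09, 2.62], [-3.14, 3.14]. Speed limits (rad/s): [2.57, 2.57, 3.14, 3.14, 3.14, 3.14].

INTERFACE

Orientations are given as a unit quaternion [w, x, y, z].
In Python, from plant import * gives the robot as it stands.
- The arm moves only by the shell command python3 -m crank 'ROWS'. ROWS is JSON, a list that holds one entry, the list of rows, each a list of 5 numbers: the gripper command: -1 is shut, 1 is fully open, values between are in proportion, then the shift along the tool's x, y, z in cm, then the turn about the tool's y in degrees. In form: [[[jaw, dx, dy, dz, twist], ...]]. A call has 1 to 8 rows; each row shifts and turns the commanded pose from where the row before left it, along the tool's axes as they then stand; what a row does not reach is not made up. A row lasts 1/8 s, in which the tool goes at most 62.5 mm and 10.7 degrees, less where a joint would pass 70% of its speed; a pose out of reach is approached as far as the arm can. A call with a gripper value outside its range is refused whole. The fingers move at their own pace and stop on an object; the grip force is fixed at half the most. Time passes only in rows, so rows that do not move let the fingers close. It gives the time, the measured TCP pose, the force and the opening at its end, in the units of the state.
- state(): the state, without advancing time (a new reading comes with each control period).
- grab_frame(name): name is "side" or "top" or "wrist"; returns a dict with "frame" (400x640x3 uint8, red, green, blue), "fx", "fy", "cx", "cy" (pixels), "pose" (4x4, takes a point from camera to world coordinates). Camera axes: x right, y up, looking along -z (the intrinsics and any distortion apply to the point x, -y, -z); pixel columns grow to the right and rows downward; lengths in m; the calibration is good to about 2 mm. A picture is of the moment at which its call begins. There is no depth.
- job_done(): hands the job in, once; it reports no verdict.
The state is a dict: "time": time; "joint_pos": joint angles; "joint_vel": joint speeds; "joint_efforts": joint torques, N m; "tool_pos": TCP position; "tool_rot": TCP orientation; "contact_force": force on the tool from outside, world axes, zero at the start; "ft_torque": the same for the moment, N m; "gripper_width": opening from 0.0 (shut) to 1.0 (fully open).
Only numpy, scipy, OpenCV 4.12 (cv2) and the standard library are available. Lean on these libraries where they do the work, as an engineer would, in place of code of your own. Each camera call takes 0.05 s, during which the arm holds its last target.

TASK

Set up the clamp on the fixture plate, ready for its nut: seat the bearing ring flat over the round spigot, and stand the packing block that is just as high as the ring in the scribed square on the other side of the stud. Then lay the slotted strap level across the two, in line with the plate, with the stud up through its slot and its ends bearing on the ring's rim and on the block, and last drop the washer over the stud flat onto the strap. Leave the taller packing block where it lies and do not knock over the oil bottle.

Things in the scene. Friction and masses are not known exactly. Their poses are not given: they have to be found in the camera images.
- ring_c (a point): loose bearing ring of bright ground steel lying flat: outside diameter 62, bore 48 (at least 44 clear), 12 high. The point is its centre, half-way up (6 above its underside).
- packing_c (a point): loose low packing block, bright steel, 32 x 32 (its x and y axes) and 12 high, with a small dark hole in the middle of its top (for looks only). Its height equals the ring's: this is the block to use. The point is its centre, half-way up.
- spare_c (a point): loose tall packing block, bright steel, 44 (x) x 30 (y) and 26 high, with the same small hole: too high for this job, to be left where it lies. The point is its centre, half-way up.
- strap_c (a point): loose clamp strap, a flat dark steel bar lying on the bench, 112 long (its x axis), 38 wide (y), 12 thick, both ends alike; a slot right through it, 17 wide and 60 long, is centred in it and runs lengthwise. About 0.3 kg, balanced at the middle. The point is its centre, half-way up, inside the slot.
- washer_c (a point): loose thick round washer, bright steel, outside diameter 38, hole 16, 8 thick, lying flat. The point is its centre, half-way up.
- stud_top (a point): top of the upright threaded steel stud, diameter 10 with a coned tip, that stands fixed in the fixture plate. The fixture plate is a fixed grey steel plate 176 x 88, 15 thick, screwed to the bench top (z = 0), so its top is at z = 0.015; the stud rises 50 above that. x axis: along the plate, level, from the stud towards the spigot; y: across the plate; z: up.
- spigot_top (a point): middle of the top of the low round steel spigot, diameter 37 with a bevelled edge, rising 6.5 above the plate, 50 from the stud along the plate; the ring drops over it and lies flat on the plate round it. Axes as for the stud.
- square (a point): middle of a square of 34 scribed in thin dark lines on the plate's top, at the height of that top, 45 from the stud on the side away from the spigot; its sides run along and across the plate. The low packing block stands in it. Axes as for the stud.
- oil_bottle: loose cream oil bottle with a red spout, diameter 42, 118 high, behind the plate, a bystander; origin: centre of its underside, z up. (Fixed obstacles: a black slab 92 high, front edge from x 0.45, y 0.03 to x 0.56, y -0.52, left side from the first corner back to x 0.96, y 0.14; on it, beyond x 0.48 and right of y -0.15, a tall tester: swing past it over the bench's front.)

How it is judged:
By the outcome, as a careful person would: the job done as asked, in the order asked, and still so for the second after the job is handed in, with the robot touching nothing.
It also fails if it takes over 102 s, if anything falls off the work surface, if the arm or the gripper's body presses on something with over 40 N, if the wrist force passes 120 N, or if a joint passes its speed limit or range.

## Working session

There is one attempt and no reset: what is moved stays moved. The work goes in short steps, Python scripts to look and compute and a shell command to move; the robot and the scene stay as the last step left them, time stands still between calls to the robot, and variables do not carry over. Pictures are saved under pics/ and viewed, and the job is handed in when it is done.

```bash
ls; mkdir -p pics
cat > h.py <<'E'
from plant import *
import numpy as np, cv2, json
from scipy.spatial.transform import Rotation as R
def snap(name,tag):
    d=grab_frame(name); im=np.array(d["frame"])[:,:,::-1].copy()
    cv2.imwrite(f"pics/{tag}.png",im)
    np.savez(f"pics/{tag}.npz",**{k:np.array(v) for k,v in d.items() if k!="frame"}, im=im)
    return d
def load(tag): return np.load(f"pics/{tag}.npz",allow_pickle=True)
def ray(d,u,v):
    T=d["pose"]; c=np.array([(u-d["cx"])/d["fx"],-(v-d["cy"])/d["fy"],-1.0])
    return T[:3,3],T[:3,:3]@c
def px2w(d,u,v,z):
    o,r=ray(d,u,v); return o+r*(z-o[2])/r[2]
def w2px(d,p):
    T=d["pose"]; q=T[:3,:3].T@(np.array(p)-T[:3,3])
    return np.array([d["cx"]+d["fx"]*q[0]/-q[2], d["cy"]-d["fy"]*q[1]/-q[2]])
def crop(tag,x0,y0,x1,y1,s,out):
    im=load(tag)["im"][y0:y1,x0:x1]; cv2.imwrite(f"pics/{out}.png",cv2.resize(im,None,fx=s,fy=s,interpolation=cv2.INTER_CUBIC))
E
python3 - <<'E'
from h import *
for n in ("side","top","wrist"):
    d=snap(n,n+"0"); print(n,{k:(np.round(v,3).tolist() if k!="frame" else 0) for k,v in d.items()})
s=state(); print(s); print(R.from_quat(np.roll(s["tool_rot"],-1)).as_matrix().round(3))
E
```

```text
pics
side {'frame': 0, 'fx': 382.62, 'fy': 382.62, 'cx': 321.003, 'cy': 196.95, 'pose': [[1.0, 0.005, -0.03, 0.545], [-0.027, 0.605, -0.796, -0.744], [0.014, 0.796, 0.605, 0.707], [0.0, 0.0, 0.0, 1.0]]}
top {'frame': 0, 'fx': 444.848, 'fy': 444.848, 'cx': 318.879, 'cy': 196.46, 'pose': [[0.003, 0.99, -0.142, 0.427], [-1.0, 0.002, -0.007, 0.091], [-0.007, 0.142, 0.99, 1.089], [0.0, 0.0, 0.0, 1.0]]}
wrist {'frame': 0, 'fx': 281.615, 'fy': 281.615, 'cx': 320.692, 'cy': 197.082, 'pose': [[0.441, -0.854, -0.277, 0.205], [0.897, 0.419, 0.139, 0.597], [-0.003, -0.31, 0.951, 0.373], [0.0, 0.0, 0.0, 1.0]]}
{'time': 0.15, 'joint_pos': array([ 9.94022441e-01,  5.32296302e-02,  1.61396983e+00,  1.92649469e-05,
        1.47598844e+00, -1.19013724e-01]), 'joint_vel': array([ 1.28371371e-03, -2.71831249e-04, -5.03951619e-03, -4.48199163e-04,
        7.16288772e-04,  7.38766444e-05]), 'joint_efforts': array([ 9.67403466e-04, -3.94243026e+01, -3.70722950e+01, -9.41755320e-05,
        4.61742762e-03,  1.68832440e-05]), 'tool_pos': array([0.27595209, 0.56024758, 0.23033553]), 'tool_rot': array([-0.68813794,  0.68919376, -0.16063254,  0.16023523]), 'contact_force': array([-0.959407  ,  0.5485036 ,  1.21702201]), 'ft_torque': array([ 0.04566796, -0.04987896,  0.03426112]), 'gripper_width': 1.0015054858848942}
[[ 0.897 -0.001  0.442]
 [-0.442 -0.001  0.897]
 [-0.    -1.    -0.002]]
```

View pics/side0.png

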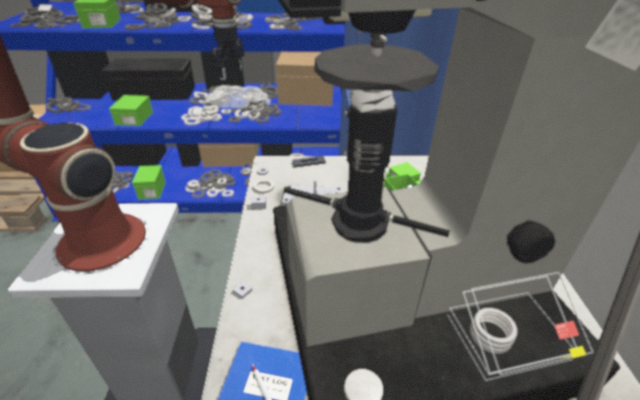

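View pics/top0.png

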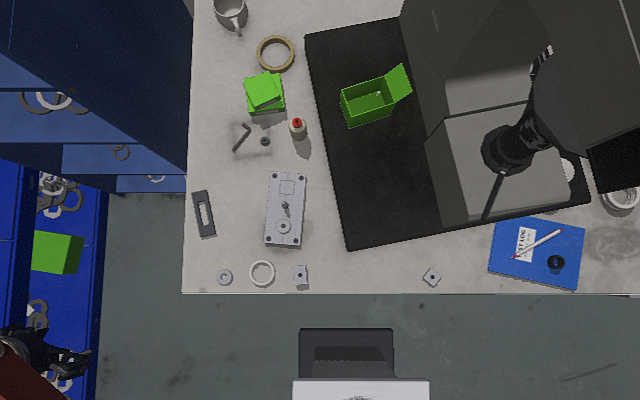

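View pics/wrist0.png

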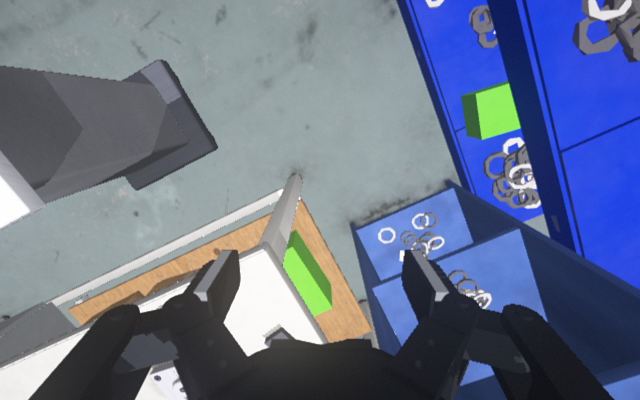

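Run:
```python
from h import *
crop("top0",190,160,320,295,6,"c1"); crop("top0",400,250,460,300,10,"c2"); crop("side0",220,140,360,310,5,"c3")
```

```text
(no output)
```

View pics/c1.png

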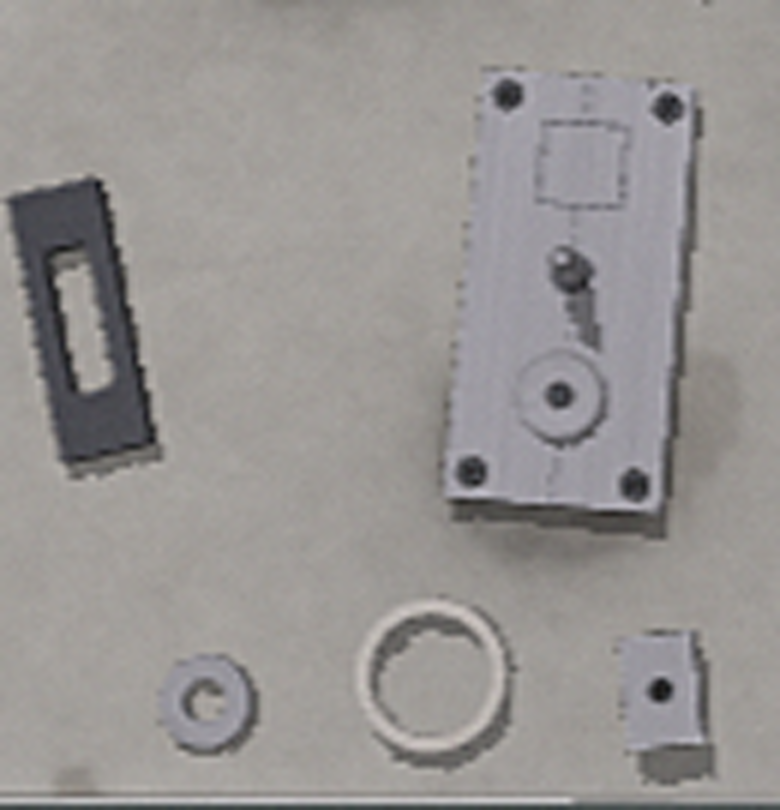

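View pics/c2.png

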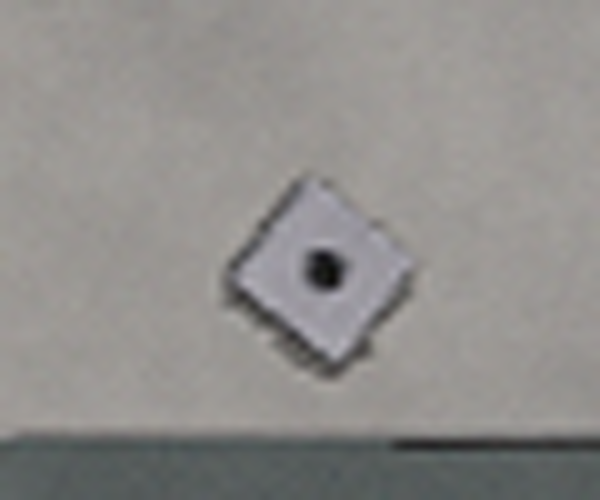

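View pics/c3.png

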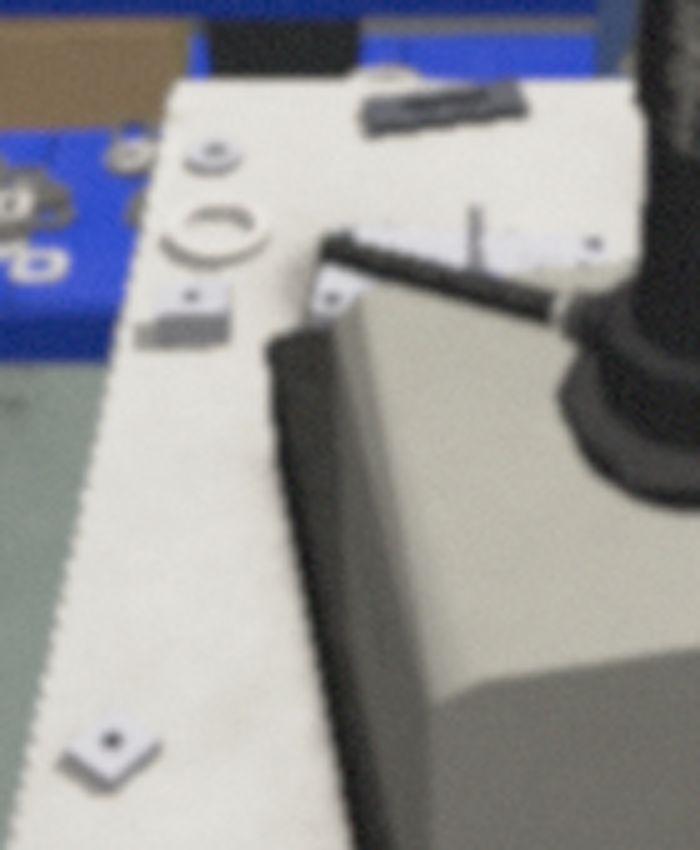

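Run:
```python
from h import *
d=load("top0")
def q(X,Y,s,ox,oy,z): return px2w(d,(X+.5)/s-.5+ox,(Y+.5)/s-.5+oy,z)
f=lambda l,z,c=(6,190,160):np.array([q(X,Y,*c,z) for X,Y in l])
P=lambda n,a:print(n,a[:,:2].round(4).tolist(),'mean',a.mean(0)[:2].round(4))
P('ring',f([(433,677)],.012));P('washer',f([(207,703)],.008));P('spare',f([(660,690)],.026))
def ang(a,b): return np.degrees(np.arctan2(*(b-a)[1::-1]))
s=f([(8,200),(97,180),(157,440),(70,462)],.012);P('strap',s);print(ang(s[3],s[0]),ang(s[2],s[1]))
p=f([(487,72),(692,88),(660,512),(447,497)],.015);P('plate',p);print(ang(p[3],p[0]),ang(p[2],p[1]),ang(p[1],p[0]))
P('tip',f([(563,258)],.065));P('spig',f([(562,397)],.0215));P('sq',f([(545,122),(630,128),(620,207),(537,203)],.015))
b=f([(310,178),(412,275),(338,362),(232,280)],.012,(10,400,250));P('block',b);print([ang(b[i],b[(i+1)%4]) for i in range(4)]);P('bh',f([(325,270)],.012,(10,400,250)))
P('bottle',np.array([px2w(d,297,125,.118)]))
```

```text
ring [[0.3975, 0.2346]] mean [0.3975 0.2346]
washer [[0.3869, 0.3253]] mean [0.3869 0.3253]
spare [[0.3931, 0.1435]] mean [0.3931 0.1435]
strap [[0.5893, 0.4125], [0.5976, 0.3764], [0.4915, 0.348], [0.4825, 0.3828]] mean [0.5402 0.38  ]
15.543806382392633 14.964057085545974
plate [[0.6422, 0.2172], [0.6357, 0.1331], [0.463, 0.1447], [0.4688, 0.2301]] mean [0.5524 0.1813]
-4.256520244134799 -3.8340650818160285 85.54168994411863
tip [[0.559, 0.1806]] mean [0.559  0.1806]
spig [[0.5085, 0.184]] mean [0.5085 0.184 ]
sq [[0.6214, 0.1931], [0.619, 0.1583], [0.5864, 0.162], [0.5879, 0.1959]] mean [0.6037 0.1773]
block [[0.4106, -0.1682], [0.3879, -0.1917], [0.3675, -0.1735], [0.3866, -0.1489]] mean [ 0.3882 -0.1706]
[np.float64(-134.0668185610363), np.float64(138.1450450968491), np.float64(52.1222009125961), np.float64(-38.79485979839027)]
bh [[0.389, -0.1711]] mean [ 0.389  -0.1711]
bottle [[0.7287, 0.1477]] mean [0.7287 0.1477]
```

```bash
cat >> h.py <<'E'
def pose():
    s=state(); M=R.from_quat(np.roll(s["tool_rot"],-1)).as_matrix(); return s["tool_pos"],M,np.degrees(np.arctan2(M[1,2],M[0,2])),s
def plan(x,y,z,jaw=None,vmax=6.0):
    """remaining move, in tool axes: first the turn, then shift in axes after/before the turn"""
    p,M,a,s=pose()
    tw=0 if jaw is None else -((jaw-a+90)%180-90)
    d=np.array([x,y,z])-p
    before=M.T@d*100; M2=M@R.from_rotvec([0,np.radians(tw),0]).as_matrix(); after=M2.T@d*100
    print("tcp",p.round(4),"jaw",round(a,1),"twist",round(tw,1),"before",before.round(2),"after",after.round(2),"t",s["time"],"F",s["contact_force"].round(1),"w",round(s["gripper_width"],3))
E
python3 - <<'E'
from h import *
plan(.39,.25,.18,86)
E
python3 -m crank '[[[1,0,0,0,-7.4],[1,0,1,0,-7.4],[1,0,1,0,-7.4]]]'
python3 - <<'E'
from h import *
plan(.38,.25,.18,86)
E
```

```text
tcp [0.276  0.5602 0.2303] jaw 63.8 twist -22.2 before [ 23.94   5.06 -22.78] after [ 13.55   5.06 -30.15] t 0.15 F [-1.   0.5  1.2] w 1.002
time: 0.52
tool_pos: [0.2761, 0.5605, 0.2107]
tool_rot: [-0.707, 0.707, -0.023, 0.023]
contact_force: [-1.0, -0.1, -0.0]
gripper_width: 1.0
tcp [0.2761 0.5605 0.2107] jaw 86.2 twist 0.2 before [ 12.41   3.08 -30.29] after [ 12.53   3.08 -30.25] t 0.525 F [-1.  -0.1 -0. ] w 1.0
```

```bash
python3 -m crank '[[[1,2.0,0.5,-5,0],[1,2.0,0.5,-5,0],[1,2.1,0.5,-5,0],[1,2.1,0.5,-5,0],[1,2.1,0.5,-5,0],[1,2.1,0.5,-5,0],[1,0,0,0,0]]]'
python3 - <<'E'
from h import *
snap("wrist","w1"); plan(.3975,.2346,.05,86)
d=load("w1")
print(w2px(d,(.3975,.2346,.012)),w2px(d,(.5085,.184,.0215)))
E
```

```text
time: 1.4
tool_pos: [0.3793, 0.2499, 0.1805]
tool_rot: [-0.706, 0.707, -0.027, 0.027]
contact_force: [-0.1, 0.4, 1.4]
gripper_width: 1.001
tcp [0.379  0.2514 0.1809] jaw 85.8 twist -0.2 before [ 1.97 13.09 -1.54] after [ 1.97 13.09 -1.55] t 1.45 F [ 0.5 -0.2  0.1] w 0.997
[307.61615342 194.62472569] [274.91131903 284.06897793]
```

View pics/w1.png

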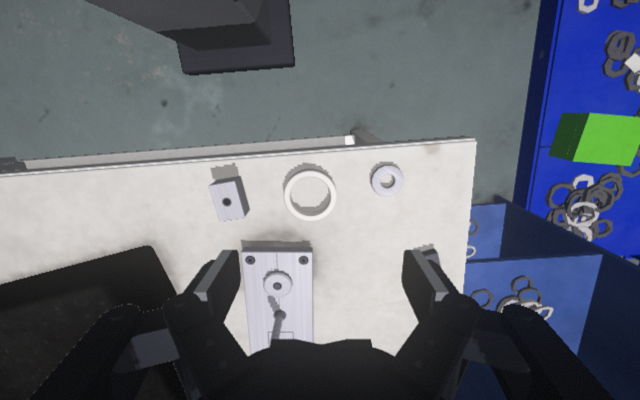

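Run:
```python
from h import *
crop("w1",200,150,420,350,3.6,"c4")
```

```text
(no output)
```

View pics/c4.png

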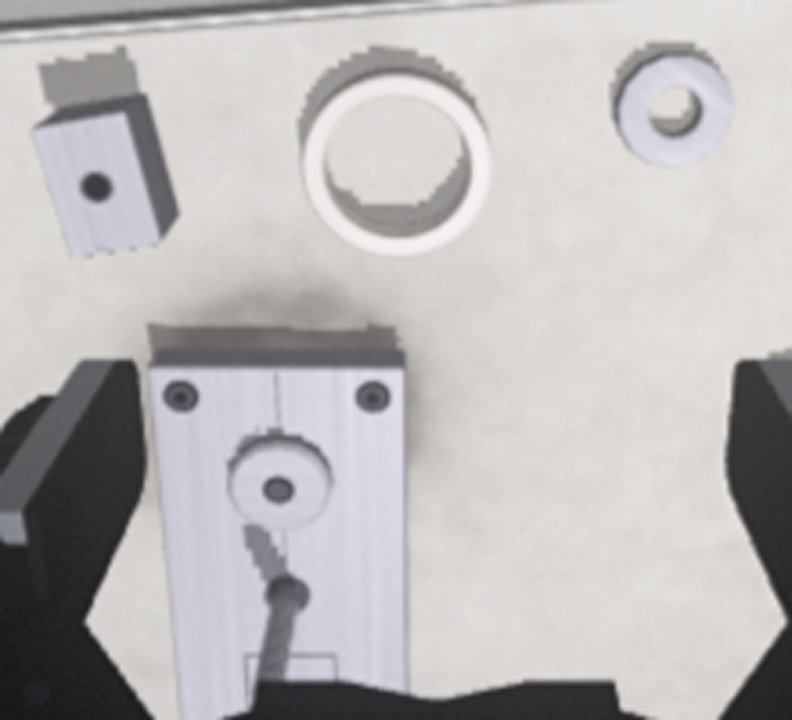

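```bash
cat >> h.py <<'E'
def q(d,X,Y,s,ox,oy,z): return px2w(d,(X+.5)/s-.5+ox,(Y+.5)/s-.5+oy,z)
E
python3 - <<'E'
from h import *
d=load("w1")
for n,X,Y,z in [('ring',397,163,.012),('spig',279,487,.0215),('wash',674,110,.008),('spare',96,187,.026),('tip',272,690,.065),('stud base far',287,598,.015)]:
    print(n,q(d,X,Y,3.6,200,150,z)[:2].round(4))
plan(.397,.235,.05)
E
```

```text
ring [0.3981 0.2372]
spig [0.5099 0.1866]
wash [0.3881 0.327 ]
spare [0.3945 0.1444]
tip [0.5554 0.1853]
stud base far [0.5625 0.1822]
tcp [0.379  0.2514 0.1809] jaw 85.8 twist 0 before [ 1.92 13.09 -1.51] after [ 1.92 13.09 -1.51] t 1.45 F [ 0.5 -0.2  0.1] w 0.997
```

```bash
python3 -m crank '[[[1,1.0,6,-0.7,0],[1,1.0,6,-0.7,0],[1,0,4,0,0],[1,0,2.4,0,0],[1,0,0,0,0]]]'
python3 - <<'E'
from h import *
plan(.398,.236,-.003)
E
```

```text
time: 2.08
tool_pos: [0.3955, 0.2376, -0.0048]
tool_rot: [-0.706, 0.707, -0.026, 0.022]
contact_force: [0.5, 1.3, -0.7]
gripper_width: 1.004
tcp [ 0.3955  0.2376 -0.0048] jaw 86.1 twist 0 before [ 0.26 -0.19 -0.14] after [ 0.26 -0.19 -0.14] t 2.075 F [ 0.5  1.3 -0.7] w 1.004
```

```bash
python3 -m crank '[[[1,0.25,-0.15,-0.1,0],[-1,0,0,0,0],[-1,0,0,0,0],[-1,0,0,0,0],[-1,0,0,0,0],[-1,0,0,0,0]]]'
python3 - <<'E'
from h import *
plan(.398,.236,-.003); snap("wrist","w2")
E
```

```text
time: 2.82
tool_pos: [0.4019, 0.2368, 0.0013]
tool_rot: [0.707, -0.706, 0.024, -0.026]
contact_force: [-2.1, -0.9, 7.6]
gripper_width: 0.685
tcp [0.4019 0.2368 0.0013] jaw 86.0 twist 0 before [-0.38  0.43 -0.11] after [-0.38  0.43 -0.11] t 2.825 F [-2.1 -0.9  7.6] w 0.685
```

View pics/w2.png

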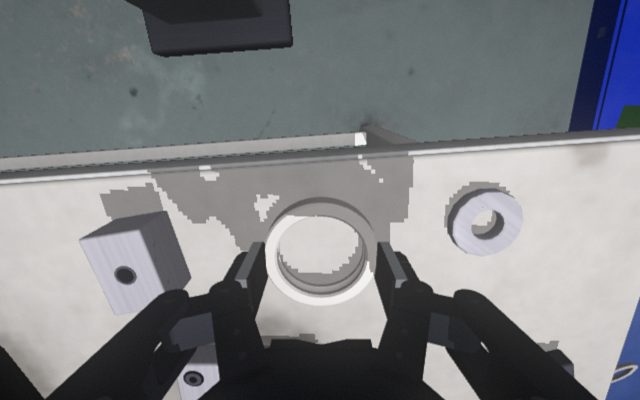

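Run:
```python
from h import *
crop("w2",220,170,420,350,4,"c5")
d=load("w2")
print(w2px(d,(.398,.236,.012)), w2px(d,(.402,.237,.012)))
```

```text
[315.54139951 255.30856026] [317.98013405 261.83498602]
```

View pics/c5.png

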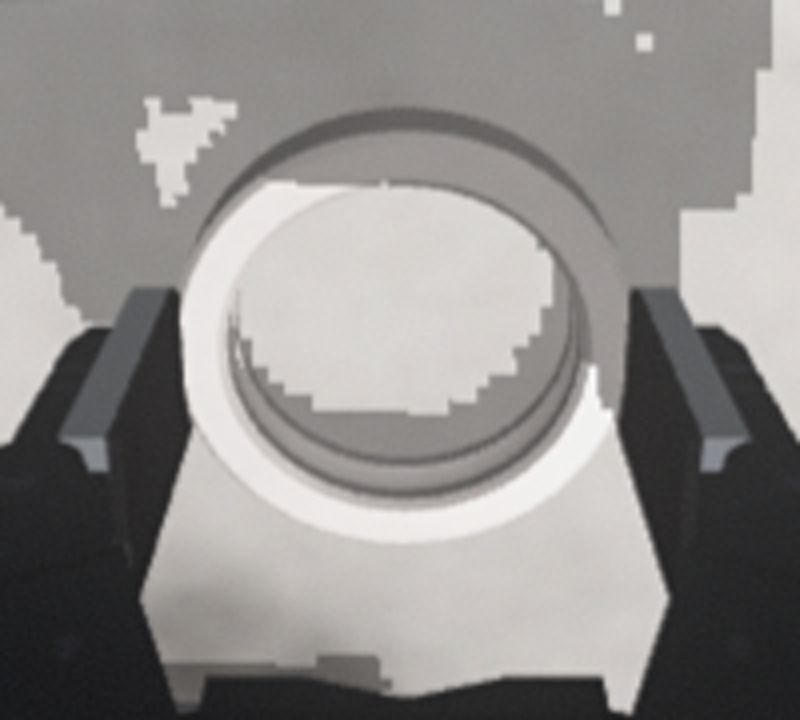

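```bash
python3 -m crank '[[[-1,0,-2,0,0],[-1,0,-5,0,0],[-1,0,-3,0,0],[-1,0,0,0,0]]]'
python3 - <<'E'
from h import *
plan(.509,.186,.1);snap("wrist","w3"); crop("w3",200,170,420,370,3.6,"c6")
E
```

```text
time: 3.38
tool_pos: [0.4025, 0.237, 0.1024]
tool_rot: [0.708, -0.706, 0.022, -0.027]
contact_force: [0.4, 0.4, -1.2]
gripper_width: 0.683
tcp [0.4025 0.237  0.1024] jaw 86.0 twist 0 before [10.98  0.3  -4.34] after [10.98  0.3  -4.34] t 3.375 F [ 0.4  0.4 -1.2] w 0.683
```

View pics/c6.png

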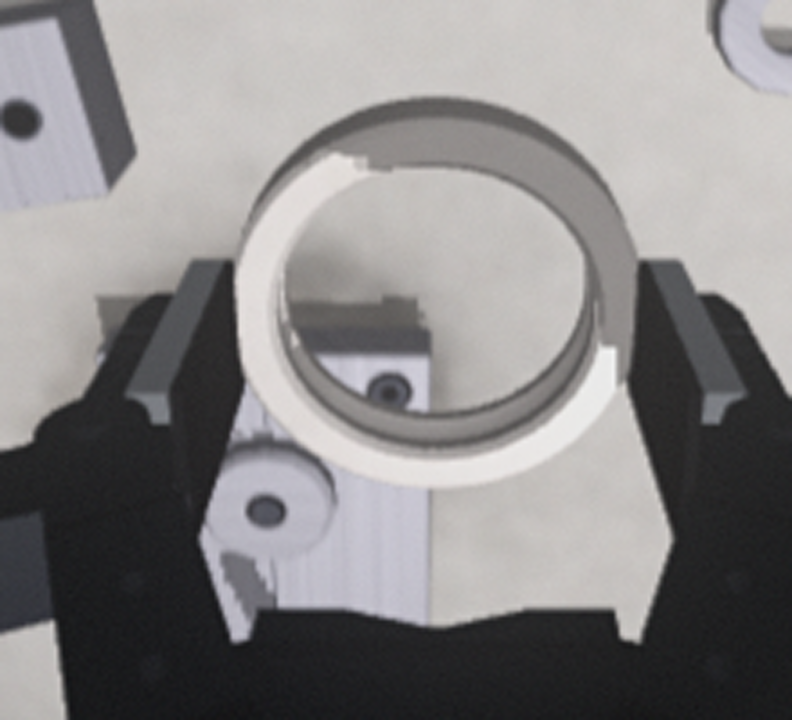

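Run:
```python
from h import *
d=load("w3")
r=q(d,437,302,3.6,200,170,.1131);s=q(d,270,495,3.6,200,170,.0215);h=q(d,266,510,3.6,200,170,.0215)
print(r,s,h,s-r); p,M,a,_=pose(); print((M.T@(s-r)*100).round(2),(r-p).round(4))
```

```text
[0.3977594  0.23919274 0.1131    ] [0.5048687  0.18750427 0.0215    ] [0.50963245 0.18584747 0.0215    ] [ 0.10710931 -0.05168847 -0.0916    ]
[11.02  9.19 -4.42] [-0.0032  0.0028  0.0131]
```

```bash
python3 -m crank '[[[-1,4,0,-1.5,0],[-1,4,1,-1.5,0],[-1,3.5,2,-1.5,0],[-1,0,2.7,0,0],[-1,0,0,0,0]]]'
python3 - <<'E'
from h import *
plan(.509,.186,.1);snap("wrist","w4"); crop("w4",200,170,420,370,3.6,"c7")
E
```

```text
time: 4.05
tool_pos: [0.508, 0.182, 0.0369]
tool_rot: [-0.706, 0.707, -0.029, 0.022]
contact_force: [-0.6, 0.4, -1.6]
gripper_width: 0.688
tcp [0.508  0.182  0.0369] jaw 85.9 twist 0 before [ 0.01 -6.31  0.39] after [ 0.01 -6.31  0.39] t 4.05 F [-0.6  0.4 -1.6] w 0.688
```

View pics/c7.png

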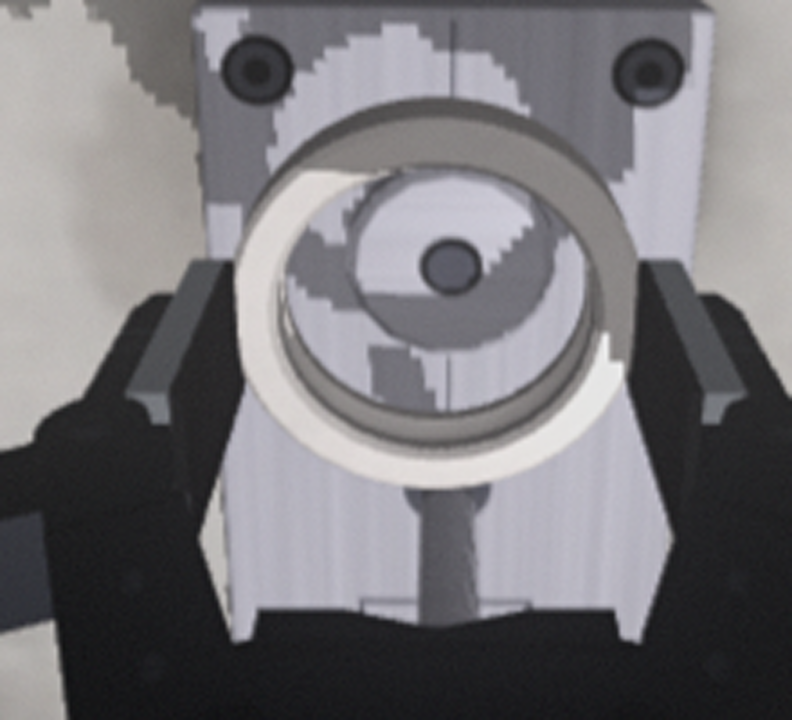

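Run:
```python
from h import *
d=load("w4")
r=q(d,437,302,3.6,200,170,.0476);h=q(d,451,266,3.6,200,170,.0215)
p,M,a,_=pose(); print(r,h,(M.T@(h-r)*100).round(2),(r-p).round(4))
# direct: bottom inner circle
rb=q(d,440,289,3.6,200,170,.0356);print(rb)
```

```text
[0.50348486 0.1841977  0.0476    ] [0.51102852 0.18602447 0.0215    ] [0.76 2.61 0.24] [-0.0058  0.0016  0.0087]
[0.50780204 0.18433956 0.0356    ]
```

```bash
python3 -m crank '[[[-1,0.8,0.3,0.2,0],[-1,0,0.7,0,0],[-1,0,0,0,0]]]'
python3 - <<'E'
from h import *
plan(.509,.186,.1);snap("wrist","w5"); crop("w5",200,170,420,370,3.6,"c8")
d=load("w5"); p,M,a,_=pose()
print(w2px(d,p+[-.0055,.0017,.0107]), w2px(d,[.511,.186,.0215]))
E
```

```text
time: 4.47
tool_pos: [0.5196, 0.1847, 0.0316]
tool_rot: [-0.707, 0.707, -0.025, 0.025]
contact_force: [-0.2, -0.7, -1.9]
gripper_width: 0.687
tcp [0.5196 0.1847 0.0316] jaw 86.0 twist 0 before [-1.07 -6.84  0.05] after [-1.07 -6.84  0.05] t 4.475 F [-0.2 -0.7 -1.9] w 0.687
[319.99948213 252.50072995] [319.06396618 230.14869757]
```

View pics/c8.png

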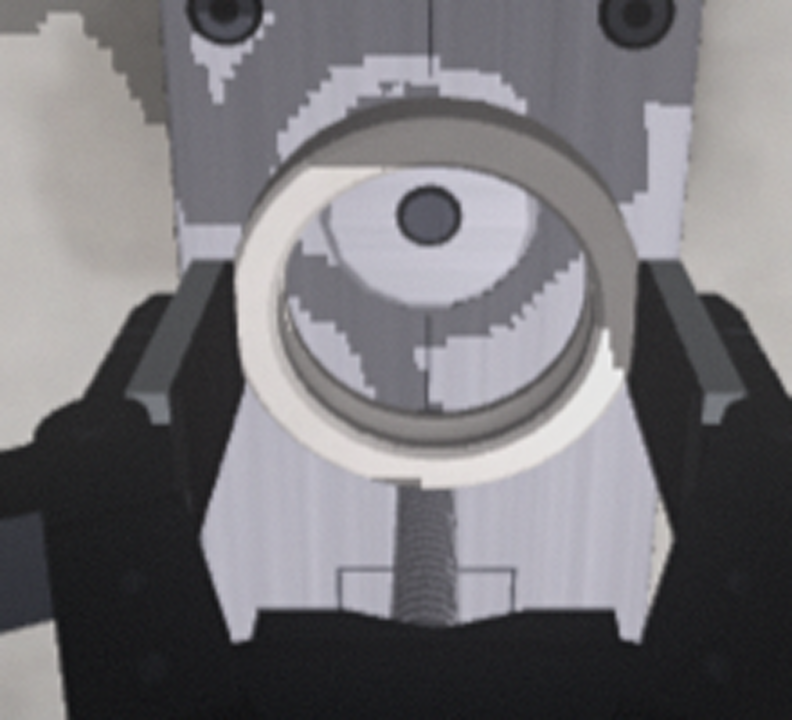

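```bash
python3 -m crank '[[[-1,0,0,0,0],[-1,0,0,0,0]]]'
python3 - <<'E'
from h import *
plan(.509,.186,.1);snap("wrist","w6"); crop("w6",200,170,420,370,3.6,"c9")
d=load("w6"); p,M,a,_=pose()
print(q(d,437,302,3.6,200,170,p[2]+.0107)-p)
E
```

```text
time: 4.78
tool_pos: [0.52, 0.1846, 0.0321]
tool_rot: [0.707, -0.707, 0.025, -0.025]
contact_force: [0.9, 0.2, -1.2]
gripper_width: 0.688
tcp [0.52   0.1846 0.0321] jaw 86.0 twist 0 before [-1.1  -6.79  0.06] after [-1.1  -6.79  0.06] t 4.775 F [ 0.9  0.2 -1.2] w 0.688
[-0.00464212  0.00218678  0.0107    ]
```

View pics/c9.png

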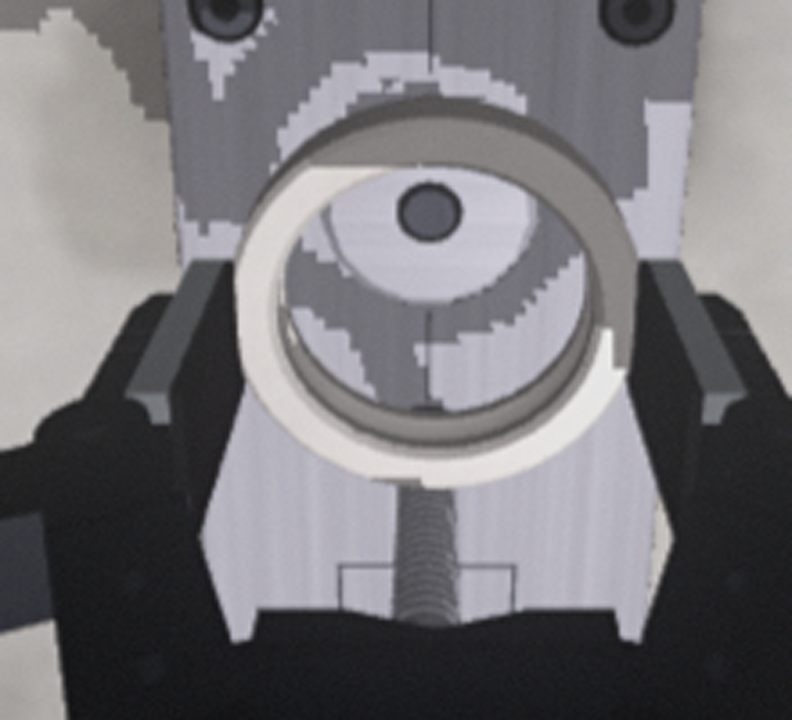

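Run:
```python
from h import *
d=load("w6");p,M,a,_=pose()
r=q(d,437,302,3.6,200,170,.0428);h=q(d,430,212,3.6,200,170,.0215)
print(r,h,(M.T@(h-r)*100).round(2))
for z in (.028,.0308,.033): print(w2px(d,h+[0,0,z-.0215]))
```

```text
[0.51531384 0.1868017  0.0428    ] [0.51056554 0.18597094 0.0215    ] [-0.47  2.13 -0.12]
[319.00733541 233.26803871]
[318.9727682  235.42411891]
[318.94478122 237.16976626]
```

```bash
python3 -m crank '[[[-1,-0.45,0,-0.1,0],[-1,0,0.4,0,0],[-1,0,0,0,0],[-1,0,0,0,0]]]'
python3 - <<'E'
from h import *
plan(.509,.186,.1);snap("wrist","w7"); crop("w7",200,170,420,370,3.6,"c10")
d=load("w7"); p,M,a,_=pose()
E
```

```text
time: 5.32
tool_pos: [0.5153, 0.1839, 0.0277]
tool_rot: [-0.707, 0.707, -0.025, 0.025]
contact_force: [0.1, -0.1, -0.9]
gripper_width: 0.682
tcp [0.5153 0.1839 0.0277] jaw 86.0 twist 0 before [-0.65 -7.23  0.17] after [-0.65 -7.23  0.17] t 5.325 F [ 0.1 -0.1 -0.9] w 0.682
```

View pics/c10.png

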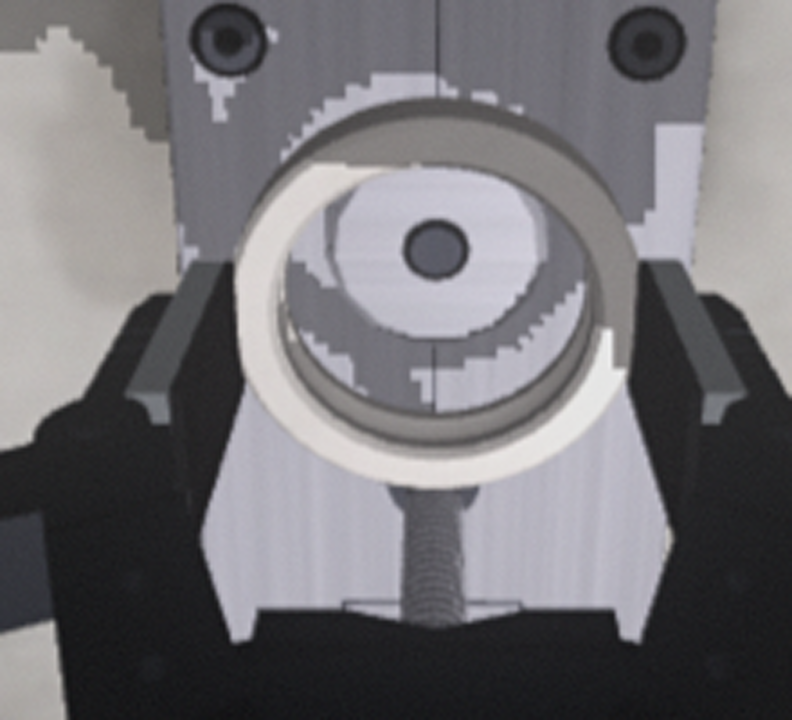

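Run:
```python
from h import *
d=load("w7");p,M,a,_=pose()
r=q(d,437,302,3.6,200,170,p[2]+.0107);h=q(d,436,249,3.6,200,170,.0215)
print(r,h,(M.T@(h-r)*100).round(2))
```

```text
[0.51059583 0.1860501  0.038472  ] [0.51047761 0.185891   0.0215    ] [-0.01  1.7  -0.02]
```

```bash
python3 -m crank '[[[-1,0,0.6,0,0],[-1,0,0.5,0,0],[-1,0,0,0,0],[-1,0,0,0,0]]]'
python3 - <<'E'
from h import *
plan(.509,.186,.1)
E
```

```text
time: 5.88
tool_pos: [0.5152, 0.1838, 0.0165]
tool_rot: [-0.707, 0.707, -0.025, 0.025]
contact_force: [-0.3, -0.4, -1.2]
gripper_width: 0.685
tcp [0.5152 0.1838 0.0165] jaw 86.0 twist 0 before [-0.63 -8.35  0.17] after [-0.63 -8.35  0.17] t 5.875 F [-0.3 -0.4 -1.2] w 0.685
```

Ring is at plate height within a millimetre, free of contact; release and lift.

```bash
python3 -m crank '[[[0.9,0,0,0,0],[0.9,0,0,0,0],[0.9,0,-2,0,0],[0.9,0,-5,0,0],[0.9,-2,-5,0,0],[1,-4,-1,0,0],[1,0,0,0,0]]]'
python3 - <<'E'
from h import *
plan(.389,-.171,.15,49);snap("wrist","w8"); crop("w8",200,150,420,350,3.6,"c11")
E
```

```text
time: 6.75
tool_pos: [0.4551, 0.1887, 0.1497]
tool_rot: [0.707, -0.706, 0.023, -0.026]
contact_force: [1.1, -0.5, -0.0]
gripper_width: 0.997
tcp [0.4551 0.1887 0.1497] jaw 86.0 twist 37.0 before [ -4.11  -0.1  -36.34] after [ 18.61  -0.1  -31.48] t 6.75 F [ 1.1 -0.5 -0. ] w 0.997
```

View pics/c11.png

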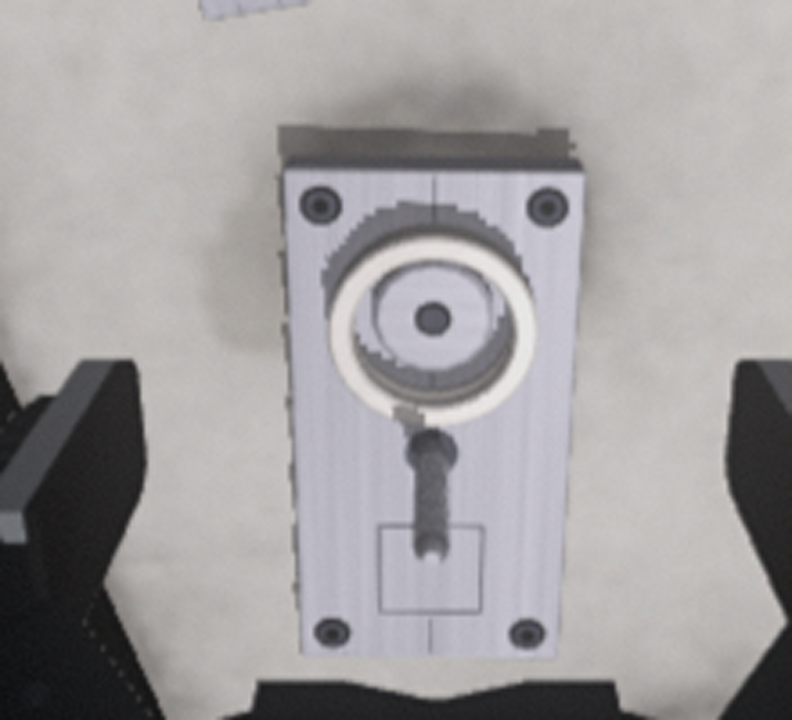

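Run:
```python
from h import *
d=load("w8")
f=lambda X,Y,z:q(d,X,Y,3.6,200,150,z)[:2]
c=np.array([f(*a,.015) for a in [(380,525),(483,525),(483,612),(378,612)]]);print(c.round(4),'sq',c.mean(0).round(4))
print('ring',f(434,331,.027),'spig',f(433,319,.0215),'tip',f(430,552,.065),'base',f(432,452,.015))
pl=np.array([f(*a,.015) for a in [(285,169),(584,169),(556,657),(302,655)]]);print(pl.round(4))
an=lambda a,b:np.degrees(np.arctan2(*(b-a)[::-1]))
print(an(pl[0],pl[3]),an(pl[1],pl[2]),an(pl[1],pl[0]),an(pl[2],pl[3]))
```

```text
[[0.587  0.1632]
 [0.5893 0.1966]
 [0.624  0.1947]
 [0.6216 0.1595]] sq [0.6055 0.1785]
ring [0.51205851 0.18592755] spig [0.5109419 0.1857002] tip [0.55838328 0.18171963] base [0.56067801 0.18193022]
[[0.4637 0.1463]
 [0.4695 0.2321]
 [0.6447 0.2186]
 [0.6379 0.1321]]
-4.676705583248698 -4.394290813270519 -93.90618895875471 -94.47672515303837
```

```bash
python3 -m crank '[[[1,-2.5,0,-5,0],[1,-2.5,0,-5.5,0],[1,0,0,-6,0],[1,0,0,-6,0],[1,0,0,-6,0],[1,0,0,-5.5,0],[1,0,0,0,9],[1,0,0,0,9]]]'; python3 -m crank '[[[1,0,0,0,9],[1,0,0,0,9],[1,0,0,0,0],[1,0,0,0,0]]]'
python3 - <<'E'
from h import *
plan(.389,-.171,.05,49);snap("wrist","w9"); crop("w9",220,130,420,310,4,"c12"); d=load("w9");print(w2px(d,[.389,-.171,.012]))
E
```

```text
time: 7.8
tool_pos: [0.3817, -0.1491, 0.1468]
tool_rot: [0.694, -0.693, 0.138, -0.138]
contact_force: [-0.6, 1.0, -0.5]
gripper_width: 1.0
time: 8.3
tool_pos: [0.3818, -0.1478, 0.1468]
tool_rot: [-0.665, 0.665, -0.241, 0.241]
contact_force: [0.6, 0.3, -0.4]
gripper_width: 0.995
tcp [ 0.3818 -0.1478  0.1468] jaw 50.1 twist 1.1 before [ 2.04  9.68 -1.32] after [ 2.07  9.68 -1.28] t 8.3 F [ 0.6  0.3 -0.4] w 0.995
[306.61322413 206.1143424 ]
```

View pics/c12.png

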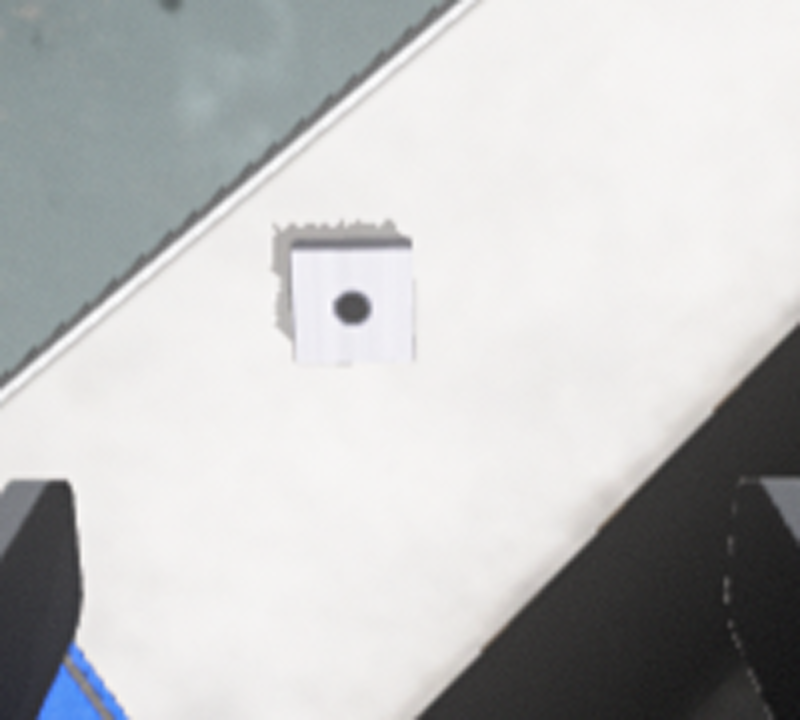

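Run:
```python
from h import *
d=load("w9")
f=lambda X,Y,z:q(d,X,Y,4,220,130,z)[:2]
c=np.array([f(*a,.012) for a in [(291,247),(411,247),(413,361),(296,363)]]);print(c.round(4),c.mean(0),f(353,307,.012))
an=lambda a,b:np.degrees(np.arctan2(*(b-a)[::-1])) 
print([an(c[i],c[(i+1)%4]) for i in range(4)],[np.linalg.norm(c[i]-c[(i+1)%4]) for i in range(4)])
b=c.mean(0); plan(b[0],b[1],0.003)
```

```text
[[ 0.3674 -0.1717]
 [ 0.3872 -0.148 ]
 [ 0.4119 -0.1679]
 [ 0.3924 -0.1921]] [ 0.38970416 -0.16994381] [ 0.39006623 -0.17017524]
[np.float64(50.148106103591815), np.float64(-38.7921807139901), np.float64(-128.79064673788767), np.float64(140.71591204475882)] [np.float64(0.03086490648808989), np.float64(0.03168377449525219), np.float64(0.031136560134895064), np.float64(0.032256625751210806)]
tcp [ 0.3818 -0.1477  0.1468] jaw 50.1 twist 0 before [ 2.04 14.38 -1.2 ] after [ 2.04 14.38 -1.2 ] t 8.35 F [-0.3  0.5  0.3] w 1.001
```

```bash
python3 -m crank '[[[1,1.0,5,-0.6,0],[1,1.0,5,-0.6,0],[0.3,0,3,0,0],[0.3,0,1.2,0,0],[0.3,0,0,0,0],[0.3,0,0,0,0]]]'
python3 - <<'E'
from h import *
plan(.3899,-.17,.003)
E
```

```text
time: 9.1
tool_pos: [0.3906, -0.1703, 0.0064]
tool_rot: [-0.664, 0.665, -0.241, 0.243]
contact_force: [0.5, 0.2, 0.5]
gripper_width: 0.649
tcp [ 0.3906 -0.1703  0.0064] jaw 50.0 twist 0 before [-0.07  0.34 -0.02] after [-0.07  0.34 -0.02] t 9.1 F [0.5 0.2 0.5] w 0.649
```

```bash
python3 -m crank '[[[0.3,0,0.3,0,0],[-1,0,0,0,0],[-1,0,0,0,0],[-1,0,0,0,0],[-1,0,0,0,0]]]'
python3 - <<'E'
from h import *
plan(.3899,-.17,.003);snap("wrist","w10"); crop("w10",220,170,420,350,4,"c13")
E
```

```text
time: 9.72
tool_pos: [0.3899, -0.17, 0.0026]
tool_rot: [-0.664, 0.665, -0.242, 0.242]
contact_force: [-1.5, 1.5, 5.8]
gripper_width: 0.352
tcp [ 0.3899 -0.17    0.0026] jaw 50.0 twist 0 before [-0.   -0.04 -0.01] after [-0.   -0.04 -0.01] t 9.725 F [-1.5  1.5  5.8] w 0.352
```

View pics/c13.png

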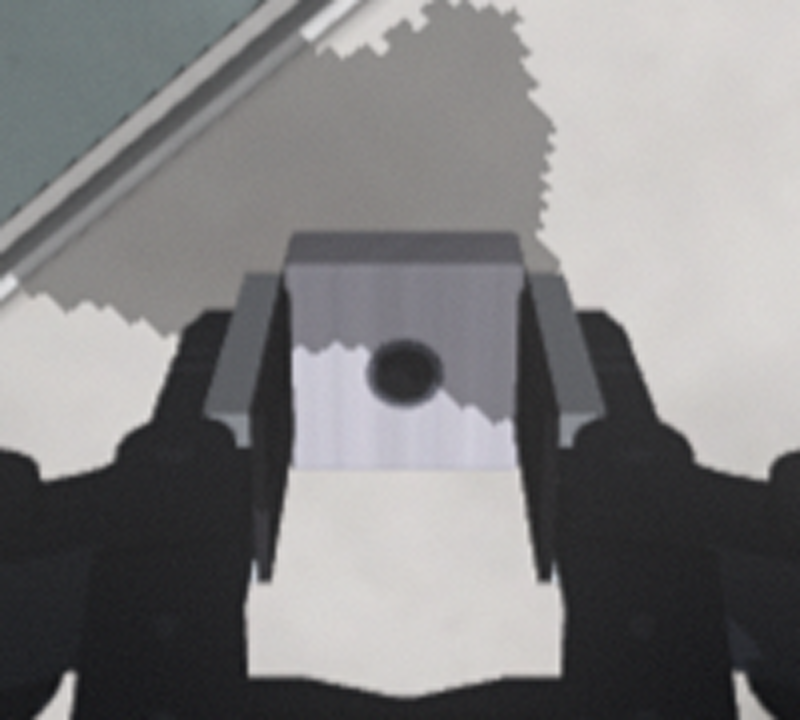

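```bash
python3 - <<'E'
from h import *
d=load("w10"); b=q(d,404,367,4,220,170,.012);h=q(d,405,374,4,220,170,.012); p,M,a,_=pose();print((M.T@(b-p)*100).round(2),(M.T@(h-p)*100).round(2))
E
python3 -m crank '[[[-1,0,-1,0,0],[-1,0,-6,0,0],[-1,0,-6,0,-9],[-1,0,0,0,-9],[-1,0,0,0,-9],[-1,0,0,0,-9],[-1,0,0,0,0]]]'
python3 - <<'E'
from h import *
plan(.40,.18,.13,85.6)
E
```

```text
[-0.03 -0.94  0.15] [ 0.08 -0.94  0.16]
time: 10.65
tool_pos: [0.389, -0.1694, 0.1317]
tool_rot: [0.707, -0.707, 0.026, -0.025]
contact_force: [-0.3, 0.4, -0.9]
gripper_width: 0.354
tcp [ 0.389  -0.1694  0.1317] jaw 85.9 twist 0.3 before [-1.42  0.17 34.92] after [-1.58  0.17 34.92] t 10.65 F [-0.3  0.4 -0.9] w 0.354
```

```bash
python3 -m crank '[[[-1,0,0,6,0],[-1,0,0,6,0],[-1,0,0,6,0],[-1,0,0,6,0],[-1,0,0,6,0],[-1,3,0,5.2,0],[-1,5.5,0,0,0],[-1,5.5,0,0,0]]]'; python3 -m crank '[[[-1,5.0,0,0,0],[-1,0,0,0,0.3],[-1,0,0,0,0],[-1,0,0,0,0]]]'
python3 - <<'E'
from h import *
plan(.605,.1766,.05,85.6)
E
```

```text
time: 11.65
tool_pos: [0.5547, 0.173, 0.1315]
tool_rot: [-0.707, 0.707, -0.025, 0.025]
contact_force: [0.5, -0.2, -0.8]
gripper_width: 0.355
time: 12.15
tool_pos: [0.6025, 0.1684, 0.1319]
tool_rot: [0.707, -0.707, 0.027, -0.027]
contact_force: [0.6, -0.5, -0.0]
gripper_width: 0.353
tcp [0.6025 0.1684 0.1319] jaw 85.6 twist 0.0 before [0.19 8.19 0.84] after [0.19 8.19 0.84] t 12.15 F [ 0.6 -0.5 -0. ] w 0.353
```

```bash
python3 -m crank '[[[-1,0.2,3,0.8,0],[-1,0,3,0,0],[-1,0,2.2,0,0],[-1,0,0,0,0],[-1,0,0,0,0]]]'
python3 - <<'E'
from h import *
plan(.605,.1766,.0176,85.6);snap("wrist","w11"); crop("w11",220,170,420,350,4,"c14")
E
```

```text
time: 12.78
tool_pos: [0.6068, 0.1761, 0.0511]
tool_rot: [0.707, -0.706, 0.026, -0.027]
contact_force: [0.4, 0.2, -0.5]
gripper_width: 0.35
tcp [0.6068 0.1761 0.0511] jaw 85.7 twist 0.1 before [-0.19  3.35  0.03] after [-0.19  3.35  0.03] t 12.775 F [ 0.4  0.2 -0.5] w 0.35
```

View pics/c14.png

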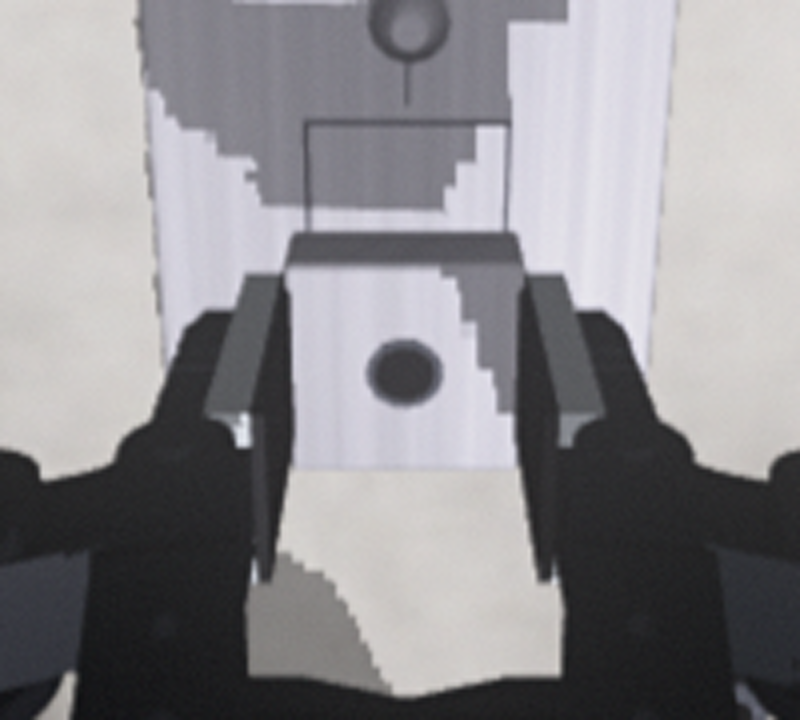

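Run:
```python
from h import *
d=load("w11");p,M,a,_=pose()
l=q(d,305,121,4,220,170,.015);r=q(d,511,121,4,220,170,.015);m=(l+r)/2
b=np.array([q(d,*c,4,220,170,p[2]+.0094) for c in[(287,265),(522,265),(517,468),(292,468)]]).mean(0)
sq=m+M[:,0]*.017
print(l,r,np.degrees(np.arctan2(r[1]-l[1],r[0]-l[0])),sq,b,(M.T@(sq-b)*100).round(2))
```

```text
[0.58702878 0.16262104 0.015     ] [0.58958745 0.19697473 0.015     ] 85.74046024585304 [0.60525942 0.17851293 0.01504708] [0.60777243 0.17778887 0.06098707] [-0.27  4.59  0.05]
```

```bash
python3 -m crank '[[[-1,-0.25,1,0.05,0],[-1,0,1.4,0,0],[-1,0,0,0,0],[-1,0,0,0,0]]]'
python3 - <<'E'
from h import *
plan(.605,.1766,.0176,85.7);snap("wrist","w12"); crop("w12",220,170,420,350,4,"c15")
E
```

```text
time: 13.32
tool_pos: [0.6036, 0.1767, 0.0254]
tool_rot: [-0.707, 0.707, -0.027, 0.027]
contact_force: [0.4, 0.2, -0.1]
gripper_width: 0.355
tcp [0.6036 0.1767 0.0254] jaw 85.7 twist -0.0 before [0.14 0.78 0.  ] after [0.14 0.78 0.  ] t 13.325 F [ 0.4  0.2 -0.1] w 0.355
```

View pics/c15.png

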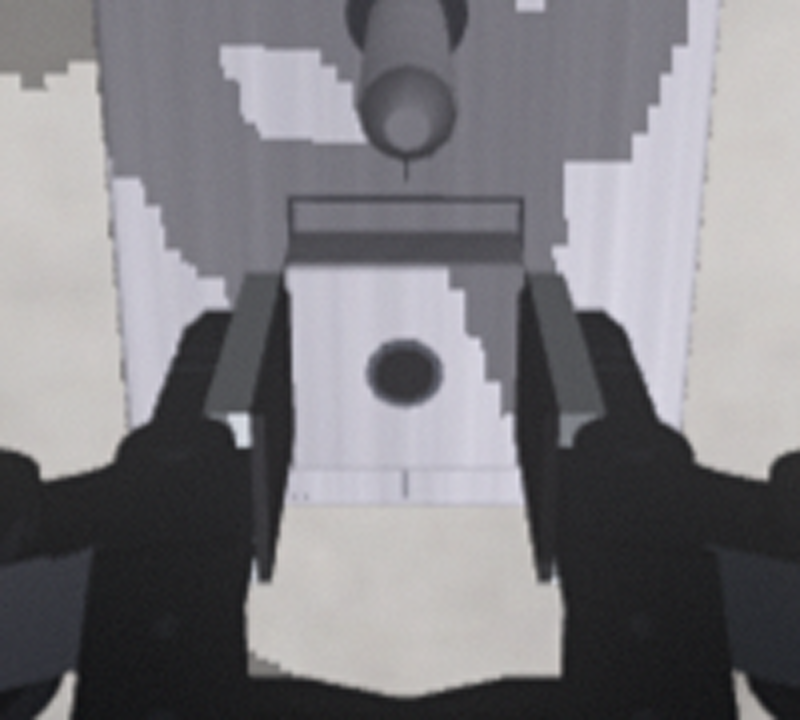

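Run:
```python
from h import *
d=load("w12");p,M,a,_=pose()
l=q(d,290,199,4,220,170,.015);r=q(d,523,199,4,220,170,.015);m=(l+r)/2
b=np.array([q(d,*c,4,220,170,p[2]+.0094) for c in[(287,265),(522,265),(517,468),(292,468)]]).mean(0)
sq=m+M[:,0]*.017
print(np.degrees(np.arctan2(r[1]-l[1],r[0]-l[0])),sq,b,(M.T@(sq-b)*100).round(2))
```

```text
85.76209036721386 [0.6052652  0.17848547 0.0150032 ] [0.60450718 0.17829344 0.03525951] [0.07 2.03 0.02]
```

```bash
python3 -m crank '[[[-1,0.06,0.35,0,0],[-1,0,0.4,0,0],[-1,0,0,0,0],[-1,0,0,0,0]]]'
python3 - <<'E'
from h import *
plan(.605,.1766,.0176,85.7)
E
```

```text
time: 13.88
tool_pos: [0.6043, 0.1766, 0.0182]
tool_rot: [-0.707, 0.707, -0.027, 0.027]
contact_force: [0.7, -0.8, -0.4]
gripper_width: 0.352
tcp [0.6043 0.1766 0.0182] jaw 85.7 twist -0.0 before [0.07 0.06 0.  ] after [0.07 0.06 0.  ] t 13.875 F [ 0.7 -0.8 -0.4] w 0.352
```

```bash
python3 -m crank '[[[0.2,0,0,0,0],[0.2,0,0,0,0],[0.2,0,0,0,0],[0.5,0,-3,0,0],[1,0,-5,0,0],[1,-3,-5,0,0],[1,-6,-1,0,0],[1,-4,0,2,0]]]'; python3 -m crank '[[[1,0,0,0,0],[1,0,0,0,0]]]'
python3 - <<'E'
from h import *
plan(.54,.38,.15,105.3);snap("wrist","w13"); crop("w13",200,150,420,350,3.6,"c16")
E
```

```text
time: 14.88
tool_pos: [0.4754, 0.2063, 0.1602]
tool_rot: [0.707, -0.706, 0.026, -0.028]
contact_force: [0.2, 0.7, -0.8]
gripper_width: 1.003
time: 15.12
tool_pos: [0.4766, 0.2064, 0.1586]
tool_rot: [-0.707, 0.707, -0.026, 0.027]
contact_force: [-0.2, -0.7, -0.1]
gripper_width: 1.0
tcp [0.4766 0.2064 0.1586] jaw 85.7 twist -19.6 before [ 5.02  0.86 17.79] after [10.69  0.86 15.07] t 15.125 F [-0.2 -0.7 -0.1] w 1.0
```

View pics/c16.png

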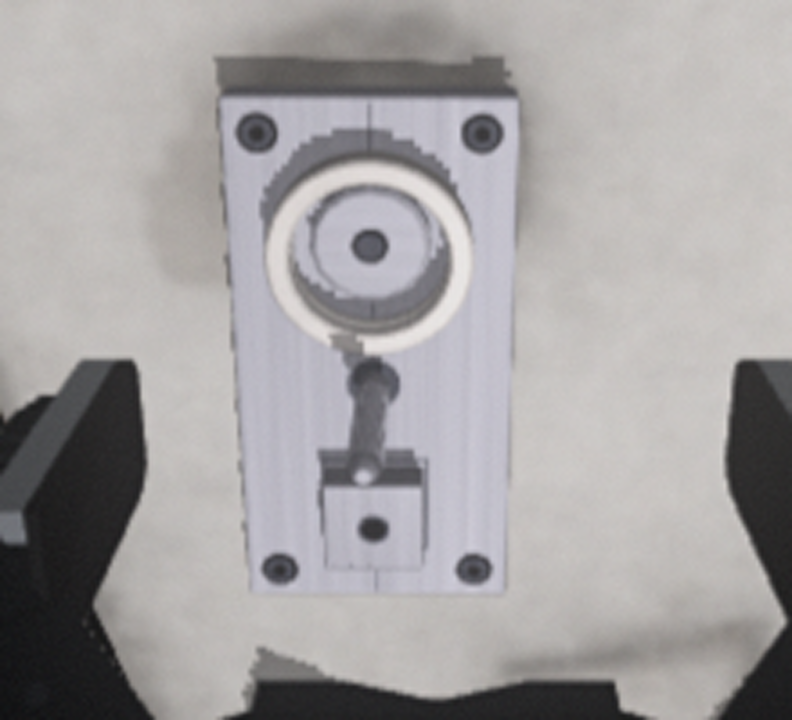

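```bash
python3 - <<'E'
from h import *
d=load("w13")
f=lambda X,Y,z:q(d,X,Y,3.6,200,150,z)[:2].round(4)
print('blk',f(374,528,.027),'ring',f(369,254,.027),'spig',f(370,246,.0215),'tip',f(365,473,.065),'base',f(374,385,.015))
plan(.52,.38,.15,105.3)
E
python3 -m crank '[[[1,1.0,0.3,4.4,0],[1,1.0,0.3,4.4,0],[1,1,0.2,4.4,0],[1,0,0,4.4,0],[1,0,0,0,-9.8],[1,0,0,0,-9.8],[1,0,0,0,0],[1,0,0,0,0]]]'
python3 - <<'E'
from h import *
plan(.54,.38,.02,105.3);snap("wrist","w14"); crop("w14",200,130,440,350,3.3,"c17"); print(w2px(load("w14"),[.54,.38,.012]))
E
```

```text
blk [0.6061 0.1783] ring [0.5112 0.1857] spig [0.5109 0.1857] tip [0.5594 0.1825] base [0.5613 0.1818]
tcp [0.4769 0.2062 0.1585] jaw 85.7 twist -19.6 before [ 2.98  0.85 17.66] after [ 8.74  0.85 15.63] t 15.175 F [ 0.2 -0.6  0.6] w 0.999
time: 16.18
tool_pos: [0.52, 0.3793, 0.1499]
tool_rot: [-0.701, 0.701, 0.093, -0.093]
contact_force: [-0.0, 1.1, 0.1]
gripper_width: 0.999
tcp [0.52   0.3793 0.1499] jaw 105.1 twist -0.2 before [ 1.95 12.99 -0.45] after [ 1.95 12.99 -0.46] t 16.175 F [-0.   1.1  0.1] w 0.999
[315.26460237 203.12866619]
```

View pics/c17.png

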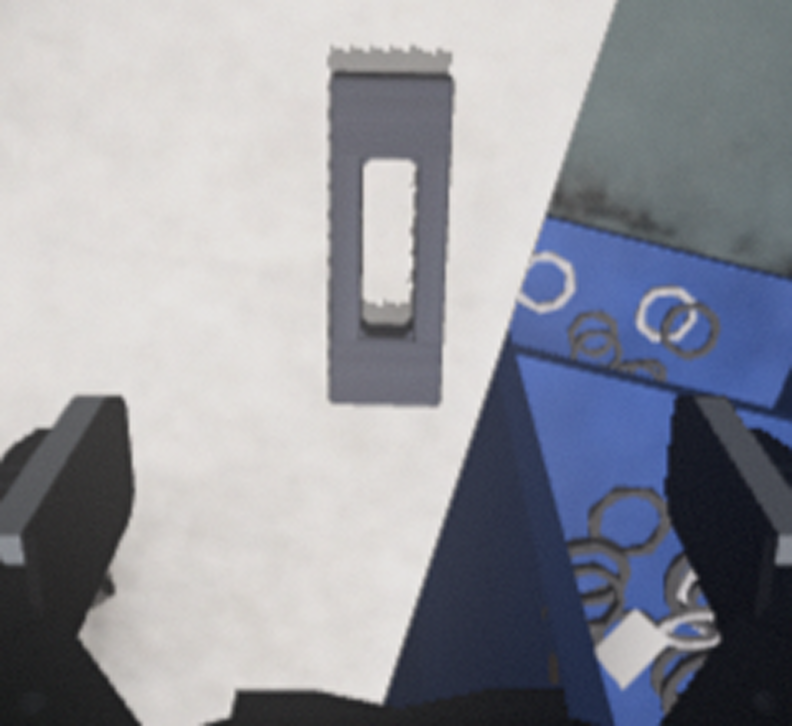

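Run:
```python
from h import *
d=load("w14")
c=np.array([q(d,*a,3.3,200,130,.012)[:2] for a in [(331,78),(453,78),(439,405),(330,405)]]);print(c.round(4),c.mean(0))
an=lambda a,b:np.degrees(np.arctan2(*(b-a)[::-1])) 
print([an(c[i],c[(i+1)%4]) for i in range(4)],[np.linalg.norm(c[i]-c[(i+1)%4]) for i in range(4)])
s=np.array([q(d,*a,3.3,200,130,.012)[:2] for a in [(361,158),(416,158),(414,340),(361,340)]]);print(s.mean(0))
b=c.mean(0);plan(b[0],b[1]-.0016,.003)
```

```text
[[0.4931 0.3518]
 [0.4835 0.3874]
 [0.5913 0.4137]
 [0.601  0.378 ]] [0.54222298 0.38274332]
[np.float64(105.1590953237375), np.float64(13.712457643671907), np.float64(-74.79888492622463), np.float64(-166.33710113065848)] [np.float64(0.036848452118284594), np.float64(0.11095351150017711), np.float64(0.036945173249053546), np.float64(0.11098308090201685)]
[0.54255906 0.38281807]
tcp [0.5199 0.3793 0.1501] jaw 105.1 twist 0 before [ 2.21 14.71 -0.4 ] after [ 2.21 14.71 -0.4 ] t 16.225 F [-0.5  0.4  0.5] w 0.996
```

```bash
python3 -m crank '[[[0.5,1.1,5,-0.2,0],[0.5,1.1,5,-0.2,0.5],[0.5,0,3,0,0],[0.5,0,1.7,0,0],[0.5,0,0,0,0],[0.5,0,0,0,0]]]'
python3 - <<'E'
from h import *
plan(.5424,.3811,.003)
E
```

```text
time: 16.98
tool_pos: [0.5429, 0.3823, 0.0053]
tool_rot: [0.702, -0.701, -0.092, 0.09]
contact_force: [-0.3, -0.6, 1.0]
gripper_width: 0.749
tcp [0.5429 0.3823 0.0053] jaw 104.8 twist 0 before [-0.08  0.23 -0.1 ] after [-0.08  0.23 -0.1 ] t 16.975 F [-0.3 -0.6  1. ] w 0.749
```

```bash
python3 -m crank '[[[0.5,0,0.2,-0.1,0],[-1,0,0,0,0],[-1,0,0,0,0],[-1,0,0,0,0],[-1,0,0,0,0]]]'
python3 - <<'E'
from h import *
plan(.5424,.3811,.003);snap("wrist","w15"); crop("w15",200,100,440,350,3,"c18")
E
```

```text
time: 17.6
tool_pos: [0.5426, 0.381, 0.0025]
tool_rot: [0.701, -0.701, -0.091, 0.09]
contact_force: [0.2, -0.8, 5.2]
gripper_width: 0.424
tcp [0.5426 0.381  0.0025] jaw 104.8 twist 0 before [-0.02 -0.05  0.02] after [-0.02 -0.05  0.02] t 17.6 F [ 0.2 -0.8  5.2] w 0.424
```

View pics/c18.png

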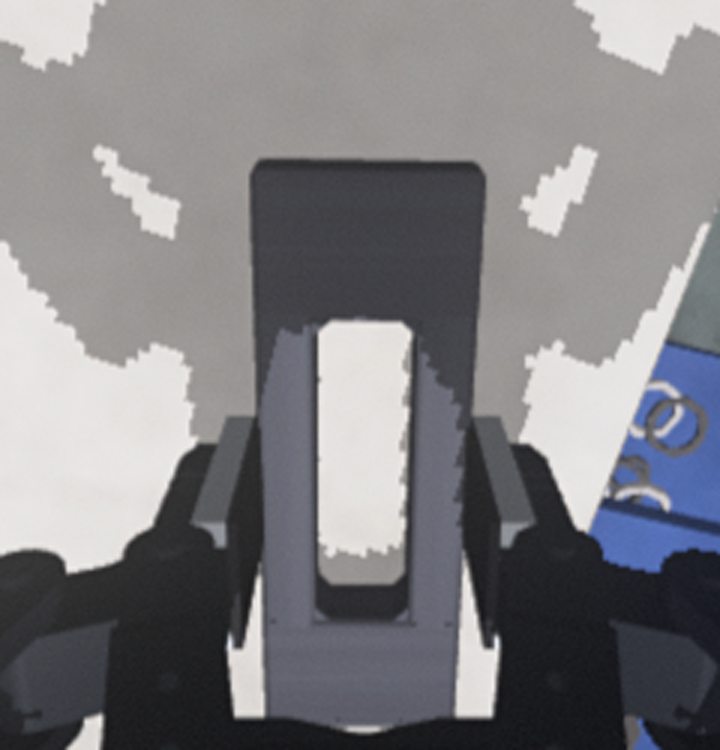

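```bash
python3 - <<'E'
from h import *
d=load("w15");p,M,a,_=pose()
for X,Y in [(366,320),(366,624),(366,180),(366,722)]:
    print((M.T@(q(d,X,Y,3,200,100,.0145)-p)*100).round(2))
print((M.T@(q(d,(251+485)/2,182,3,200,100,.0145)-p)*100).round(2))
plan(.5608,.1803,.16,85.7)
E
python3 -m crank '[[[-1,0,-1,0,0],[-1,0,-5,0,0],[-1,0,-6,0,0],[-1,0,-4,0,0],[-1,0,0,0,0],[-1,0,0,0,0]]]'
python3 - <<'E'
from h import *
plan(.5608,.1803,.16,85.7)
E
```

```text
[-3.12 -1.21  0.19]
[ 2.9 -1.2  0.2]
[-5.44 -1.21  0.19]
[ 5.2  -1.19  0.21]
[-5.4  -1.21  0.22]
tcp [0.5426 0.381  0.0025] jaw 104.8 twist 19.1 before [ -3.33 -15.77 -19.87] after [  3.34 -15.77 -19.87] t 17.65 F [-1.2  0.5  6. ] w 0.418
time: 18.4
tool_pos: [0.5407, 0.3799, 0.1589]
tool_rot: [-0.701, 0.702, 0.09, -0.092]
contact_force: [-0.4, -0.1, -2.9]
gripper_width: 0.422
tcp [0.5407 0.3799 0.1589] jaw 104.8 twist 19.1 before [ -3.15  -0.08 -19.82] after [  3.5   -0.08 -19.76] t 18.4 F [-0.4 -0.1 -2.9] w 0.422
```

```bash
python3 -m crank '[[[-1,0,0,0,9.5],[-1,0,0,0,9.6],[-1,1,0,-5,0],[-1,1,0,-5,0],[-1,1.0,0,-5,0],[-1,0.6,0,-4.7,0],[-1,0,0,0,0],[-1,0,0,0,0]]]'
python3 - <<'E'
from h import *
plan(.562,.1802,.09,85.7);snap("wrist","w16"); crop("w16",200,100,440,350,3,"c19")
E
```

```text
time: 19.4
tool_pos: [0.5616, 0.1814, 0.1587]
tool_rot: [-0.706, 0.707, -0.028, 0.025]
contact_force: [-0.0, 0.1, -2.6]
gripper_width: 0.424
tcp [0.5616 0.1814 0.1587] jaw 85.6 twist -0.1 before [ 0.08  6.87 -0.11] after [ 0.08  6.87 -0.11] t 19.4 F [-0.   0.1 -2.6] w 0.424
```

View pics/c19.png

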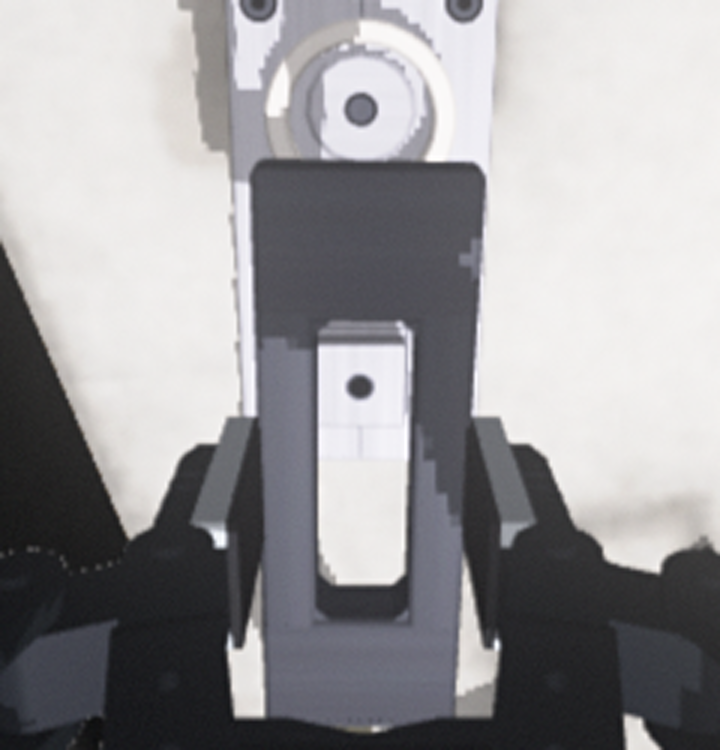

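```bash
python3 -m crank '[[[-1,0.05,3,-0.1,0],[-1,0,3,0,0],[-1,0,1.8,0,0],[-1,0,0,0,0],[-1,0,0,0,0]]]'
python3 - <<'E'
from h import *
plan(.562,.1802,.0295,85.7);snap("wrist","w17"); crop("w17",200,100,440,350,3,"c20")
E
```

```text
time: 20.08
tool_pos: [0.5642, 0.1809, 0.0845]
tool_rot: [0.707, -0.706, 0.026, -0.027]
contact_force: [-0.3, -0.0, -2.1]
gripper_width: 0.423
tcp [0.5642 0.1809 0.0845] jaw 85.7 twist 0.0 before [-0.23  5.5  -0.09] after [-0.23  5.5  -0.09] t 20.075 F [-0.3 -0.  -2.1] w 0.423
```

View pics/c20.png

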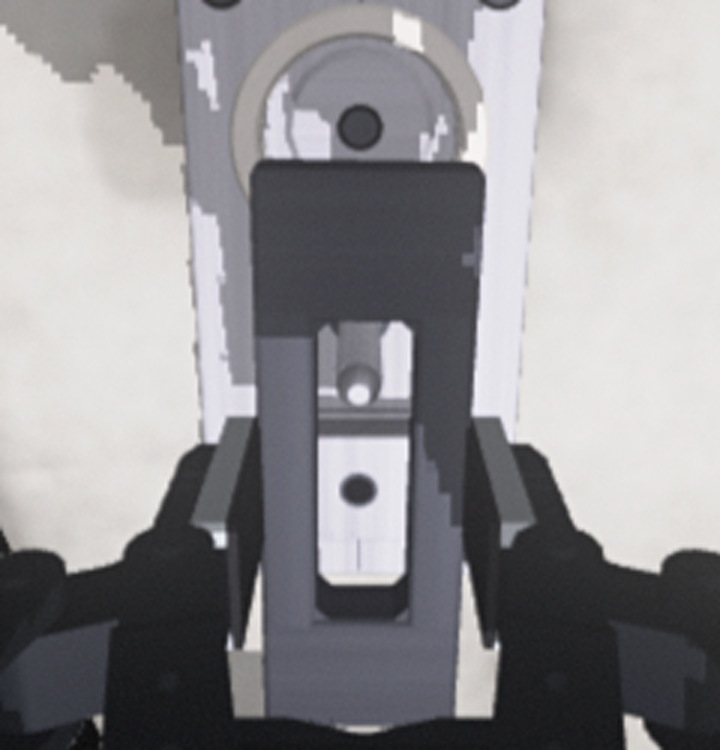

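Run:
```python
from h import *
d=load("w17");p,M,a,_=pose()
t=q(d,358,393,3,200,100,.065);h=q(d,360,127,3,200,100,.0215);b=q(d,358,490,3,200,100,.027)
sc=p+M@np.array([-.0011,0,.0019]); 
print('tip,spig,block in tool rel strap centre cm',[(M.T@(k-sc)*100).round(2) for k in (t,h,b)],t)
```

```text
tip,spig,block in tool rel strap centre cm [array([-0.32,  1.99, -0.13]), array([-5.31,  6.33, -0.11]), array([ 4.3 ,  5.8 , -0.16])] [0.56029465 0.18182137 0.065     ]
```

```bash
python3 -m crank '[[[-1,-0.3,0.4,-0.12,0],[-1,0,0,0,0],[-1,0,1.8,0,0],[-1,0,1.8,0,0],[-1,0,0,0,0],[-1,0,0,0,0]]]'
python3 - <<'E'
from h import *
plan(.562,.1802,.0295,85.7);snap("wrist","w18"); crop("w18",200,100,440,350,3,"c21")
E
```

```text
time: 20.88
tool_pos: [0.5602, 0.1794, 0.0428]
tool_rot: [-0.707, 0.707, -0.027, 0.026]
contact_force: [0.4, 0.6, -2.4]
gripper_width: 0.422
tcp [0.5602 0.1794 0.0428] jaw 85.7 twist -0.0 before [0.18 1.33 0.09] after [0.18 1.33 0.09] t 20.875 F [ 0.4  0.6 -2.4] w 0.422
```

View pics/c21.png

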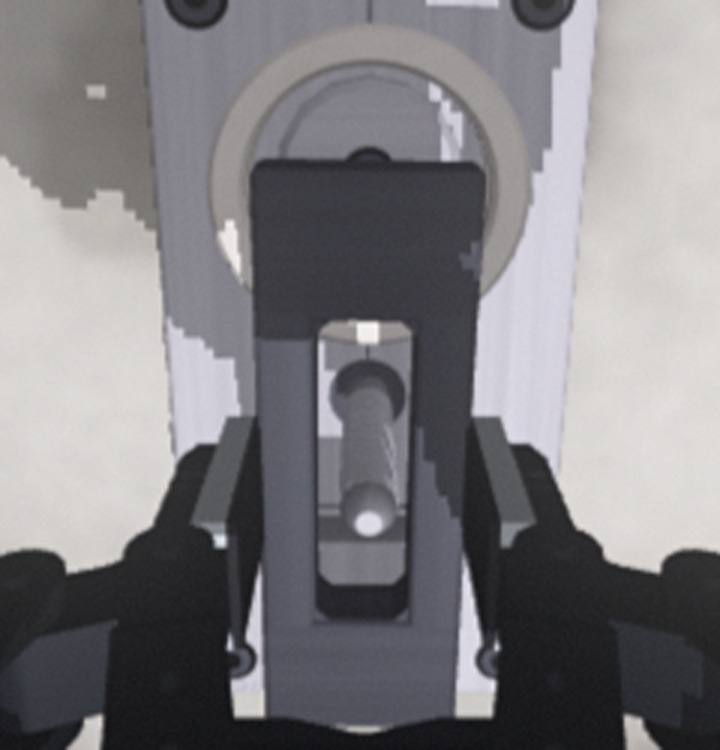

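```bash
python3 -m crank '[[[-1,0.1,0.6,0.04,0],[-1,0,0.6,0,0],[-1,0,0,0,0],[-1,0,0,0,0]]]'
python3 - <<'E'
from h import *
plan(.562,.1802,.0295,85.7);snap("wrist","w19"); crop("w19",200,100,440,350,3,"c22")
E
```

```text
time: 21.42
tool_pos: [0.5613, 0.1798, 0.0313]
tool_rot: [-0.707, 0.707, -0.027, 0.027]
contact_force: [-0.3, 0.7, -2.3]
gripper_width: 0.424
tcp [0.5613 0.1798 0.0313] jaw 85.7 twist -0.0 before [0.07 0.18 0.05] after [0.07 0.18 0.05] t 21.425 F [-0.3  0.7 -2.3] w 0.424
```

View pics/c22.png

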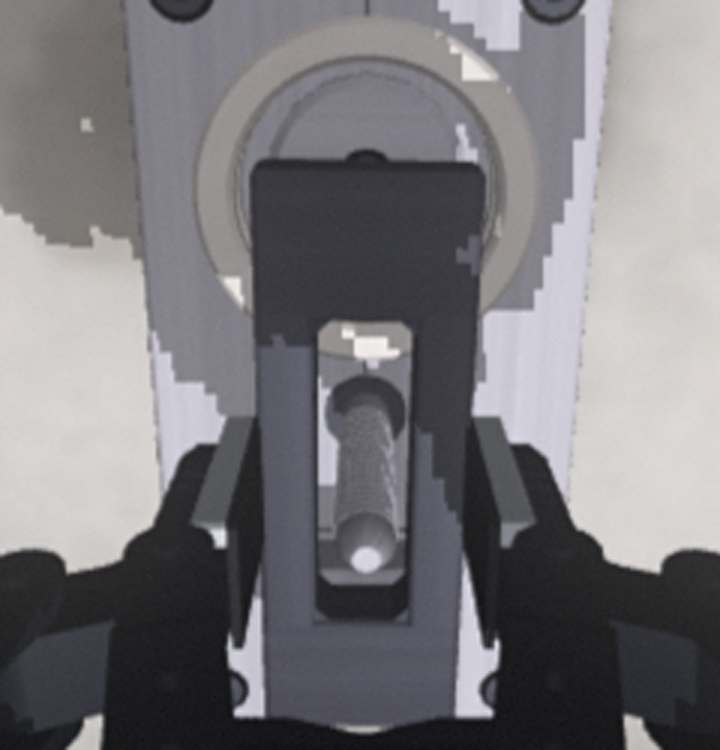

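Centred on the stud. Down 1.5 mm, release, lift.

```bash
python3 -m crank '[[[-1,0.05,0.15,0,0],[-1,0,0,0,0],[-1,0,0,0,0]]]'; python3 -m crank '[[[0.2,0,0,0,0],[0.2,0,0,0,0],[0.2,0,0,0,0],[0.2,0,-3,0,0],[0.6,0,-5,0,0],[1,-3,-5,0,0],[1,-5,0,0,0],[1,0,0,0,0]]]'
python3 - <<'E'
from h import *
snap("wrist","w20"); crop("w20",200,150,420,350,3.6,"c23");snap("side","s20"); crop("s20",270,140,370,220,7,"c24")
plan(.38,.326,.13,85.7)
E
```

```text
time: 21.85
tool_pos: [0.5619, 0.1797, 0.0298]
tool_rot: [-0.707, 0.707, -0.027, 0.027]
contact_force: [-0.3, -0.1, -2.6]
gripper_width: 0.42
time: 22.85
tool_pos: [0.4794, 0.186, 0.1595]
tool_rot: [0.707, -0.707, 0.026, -0.026]
contact_force: [1.4, -0.4, -0.8]
gripper_width: 0.997
tcp [0.482  0.1858 0.1599] jaw 85.7 twist -0.0 before [-11.22   2.98  13.21] after [-11.22   2.98  13.21] t 22.95 F [ 0.8 -0.  -0.3] w 1.002
```

View pics/c23.png

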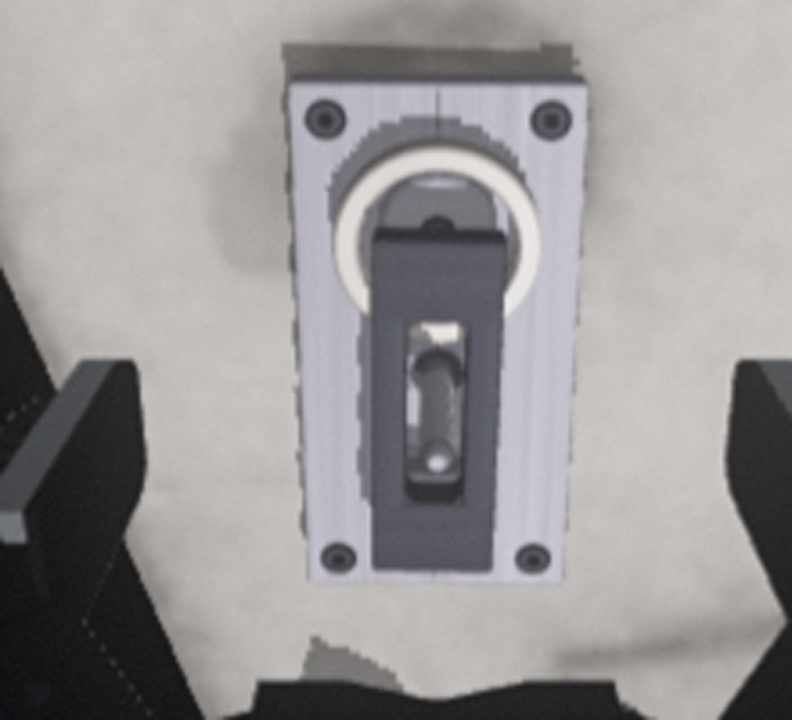

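View pics/c24.png

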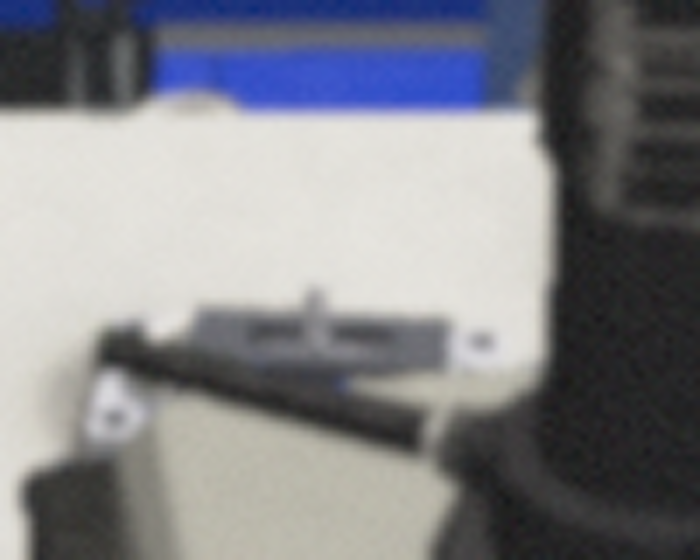

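```bash
python3 -m crank '[[[1,-4,1,4.4,0],[1,-4,1,4.4,0],[1,-4,1,4.4,0],[1,0,0,0,0],[1,0,0,0,0]]]'
python3 - <<'E'
from h import *
snap("wrist","w21"); crop("w21",240,120,400,280,4,"c25")
plan(.388,.3254,.003)
E
```

```text
time: 23.58
tool_pos: [0.3732, 0.3267, 0.1299]
tool_rot: [-0.706, 0.707, -0.026, 0.027]
contact_force: [0.8, -0.0, -0.0]
gripper_width: 1.001
tcp [0.3736 0.3263 0.13  ] jaw 85.6 twist 0 before [ 1.44 12.71  0.03] after [ 1.44 12.71  0.03] t 23.625 F [-0.4 -0.6  0.4] w 1.0
```

View pics/c25.png

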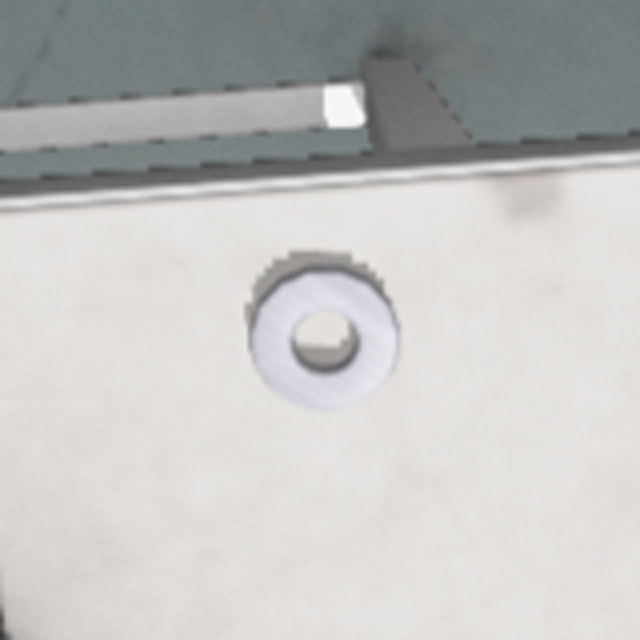

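```bash
python3 - <<'E'
from h import *
b=q(load("w21"),325,340,4,240,120,.008); print(b); plan(b[0],b[1]-.0016,.0035)
E
python3 -m crank '[[[0.5,0.7,5,0,0],[0.5,0.7,4,0,0],[0.5,0,2.4,0,0],[0.5,0,1.0,0,0],[0.5,0,0,0,0],[0.5,0,0,0,0]]]'
python3 - <<'E'
from h import *
b=q(load("w21"),325,340,4,240,120,.008);plan(b[0],b[1]-.0016,.0035)
E
```

```text
[0.3883991  0.32717801 0.008     ]
tcp [0.3736 0.3263 0.13  ] jaw 85.6 twist 0 before [ 1.47 12.66  0.05] after [ 1.47 12.66  0.05] t 23.625 F [-0.4 -0.6  0.4] w 1.0
time: 24.38
tool_pos: [0.3877, 0.3258, 0.0073]
tool_rot: [0.707, -0.706, 0.026, -0.028]
contact_force: [-0.0, -0.1, 0.4]
gripper_width: 0.746
tcp [0.3877 0.3258 0.0073] jaw 85.6 twist 0 before [ 0.07  0.38 -0.02] after [ 0.07  0.38 -0.02] t 24.375 F [-0.  -0.1  0.4] w 0.746
```

```bash
python3 -m crank '[[[0.5,0.06,0.38,0,0],[-1,0,0,0,0],[-1,0,0,0,0],[-1,0,0,0,0],[-1,0,0,0,0]]]'
python3 - <<'E'
from h import *
snap("wrist","w22"); crop("w22",240,190,400,330,5,"c26")
plan(.388,.3254,.003)
E
```

```text
time: 25.0
tool_pos: [0.3873, 0.3257, 0.0029]
tool_rot: [0.707, -0.706, 0.026, -0.027]
contact_force: [-1.8, -0.9, 5.4]
gripper_width: 0.394
tcp [0.3873 0.3257 0.003 ] jaw 85.7 twist 0 before [ 0.07 -0.   -0.03] after [ 0.07 -0.   -0.03] t 25.05 F [-1.1 -0.9  6.1] w 0.398
```

View pics/c26.png

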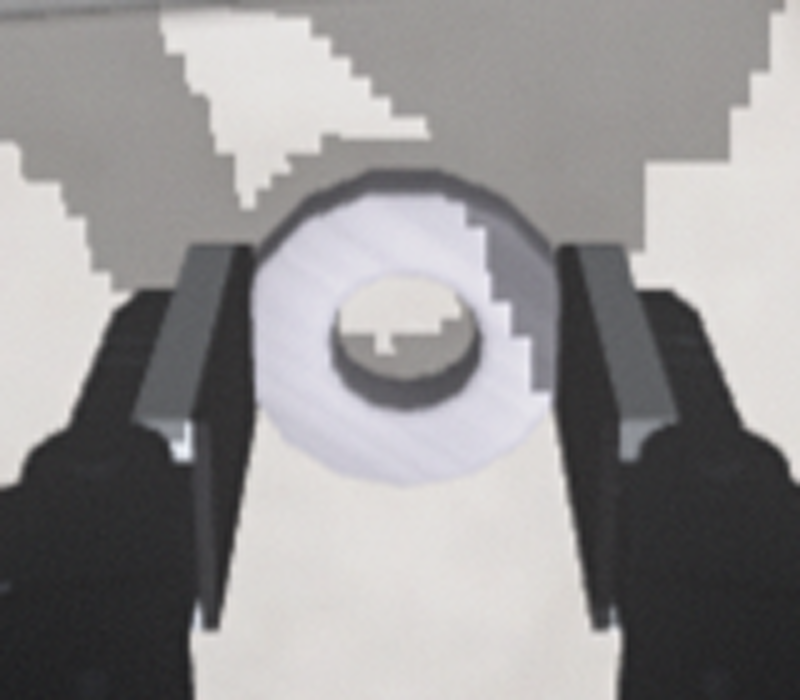

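```bash
python3 - <<'E'
from h import *
d=load("w22");p,M,a,_=pose(); print((M.T@(q(d,406,340,5,240,190,.008)-p)*100).round(2))
E
python3 -m crank '[[[-1,0,-1,0,0],[-1,0,-5,0,0],[-1,0,-5,0,0],[-1,0,0,0,0]]]'
python3 - <<'E'
from h import *
plan(.561,.1802,.11,85.7)
E
```

```text
[ 0.09 -0.5   0.17]
time: 25.55
tool_pos: [0.39, 0.3274, 0.1178]
tool_rot: [0.709, -0.704, 0.023, -0.03]
contact_force: [0.9, -0.2, -0.6]
gripper_width: 0.391
tcp [0.39   0.3274 0.1178] jaw 85.7 twist -0.0 before [ 18.15   0.85 -13.39] after [ 18.15   0.85 -13.4 ] t 25.55 F [ 0.9 -0.2 -0.6] w 0.391
```

```bash
python3 -m crank '[[[-1,4,0,-3.3,0],[-1,4,0,-3.3,0],[-1,4,0,-3.3,0],[-1,4,0,-3.3,0],[-1,2,0.9,-0.2,0],[-1,0,0,0,0],[-1,0,0,0,0]]]'
python3 - <<'E'
from h import *
snap("wrist","w23"); crop("w23",220,150,420,330,4,"c27")
plan(.561,.1802,.075,85.7)
E
```

```text
time: 26.42
tool_pos: [0.555, 0.1784, 0.102]
tool_rot: [-0.706, 0.707, -0.027, 0.026]
contact_force: [-0.5, -0.2, -0.6]
gripper_width: 0.398
tcp [0.5551 0.1786 0.1024] jaw 85.7 twist 0.0 before [0.58 2.74 0.2 ] after [0.58 2.74 0.2 ] t 26.475 F [-0.3 -0.3  0.1] w 0.392
```

View pics/c27.png

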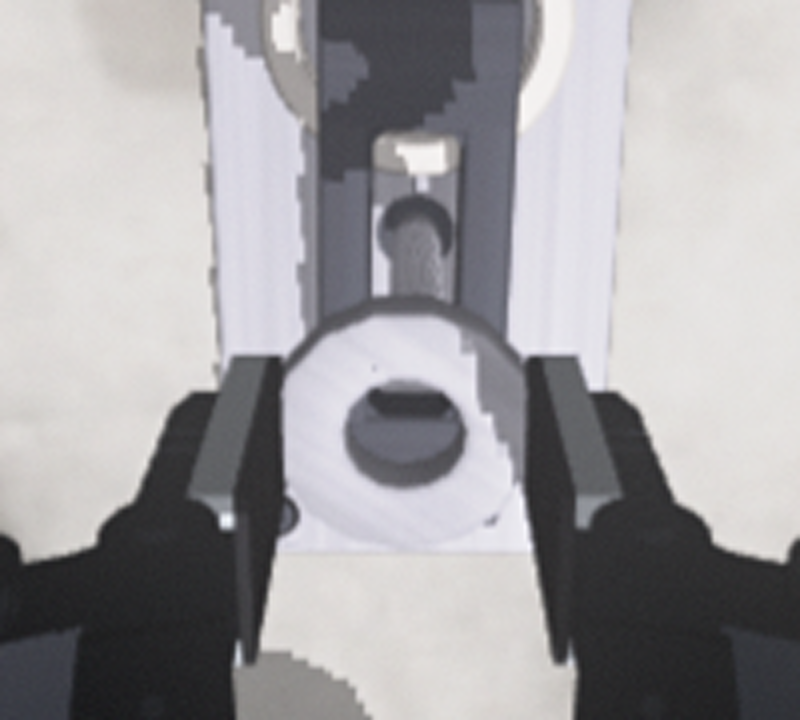

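```bash
python3 -m crank '[[[-1,0.45,1,0.18,0],[-1,0,1.3,0,0],[-1,0,0,0,0],[-1,0,0,0,0]]]'
python3 - <<'E'
from h import *
snap("wrist","w24"); crop("w24",220,150,420,330,4,"c28")
plan(.5598,.1801,.045,85.7)
d=load("w24");p,M,a,_=pose();t=np.array([.5606,.1819,.065]);print((w2px(d,t)-[220,150])*4, (w2px(d,p+M@[.0009,-.005,.0017])-[220,150])*4)
E
```

```text
time: 26.98
tool_pos: [0.5607, 0.1797, 0.0797]
tool_rot: [-0.707, 0.707, -0.027, 0.026]
contact_force: [0.1, 1.2, -0.3]
gripper_width: 0.392
tcp [0.561  0.1797 0.0801] jaw 85.7 twist -0.0 before [-0.12  3.51  0.03] after [-0.12  3.51  0.03] t 27.025 F [0.4 0.3 0.1] w 0.395
[406.58717727 358.05278028] [403.42078525 433.68930682]
```

View pics/c28.png

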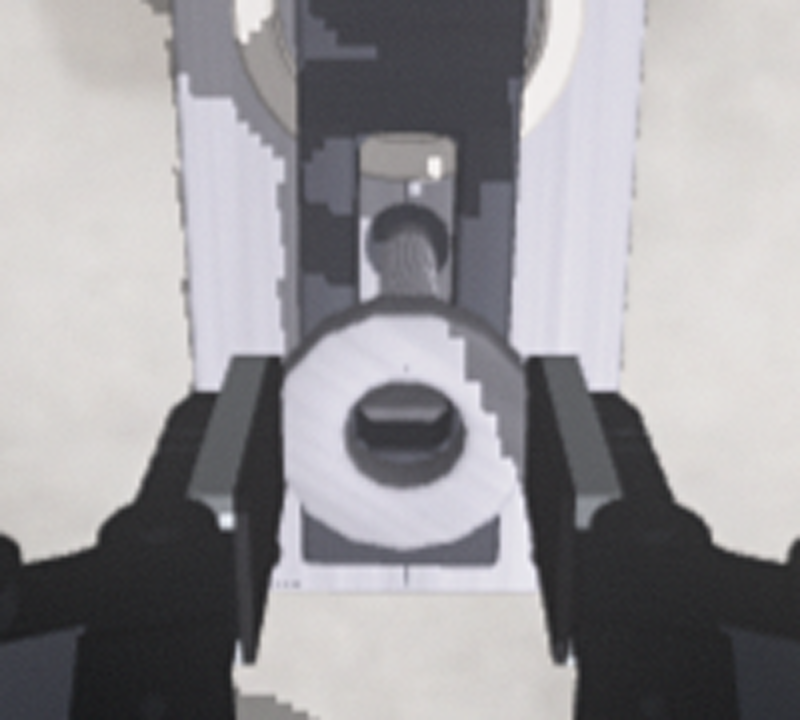

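```bash
python3 -m crank '[[[-1,-0.12,0.5,0.03,0],[-1,0,0.4,0,0],[-1,0,0,0,0],[-1,0,0,0,0]]]'
python3 - <<'E'
from h import *
snap("wrist","w25"); crop("w25",260,200,380,300,6,"c29")
plan(.5598,.1801,.045,85.7)
d=load("w25");p,M,a,_=pose();t=np.array([.5606,.1819,.065]);print((w2px(d,t)-[260,200])*6, (w2px(d,p+M@[.0009,-.005,.0017])-[260,200])*6)
E
```

```text
time: 27.52
tool_pos: [0.5598, 0.1799, 0.071]
tool_rot: [-0.707, 0.707, -0.027, 0.027]
contact_force: [0.6, -0.6, -0.6]
gripper_width: 0.394
tcp [0.5598 0.18   0.0711] jaw 85.7 twist -0.0 before [-0.    2.61  0.01] after [-0.    2.61  0.01] t 27.575 F [ 0.4 -0.  -1.3] w 0.396
[367.46526026 285.72518989] [364.7161942  346.06307145]
```

View pics/c29.png

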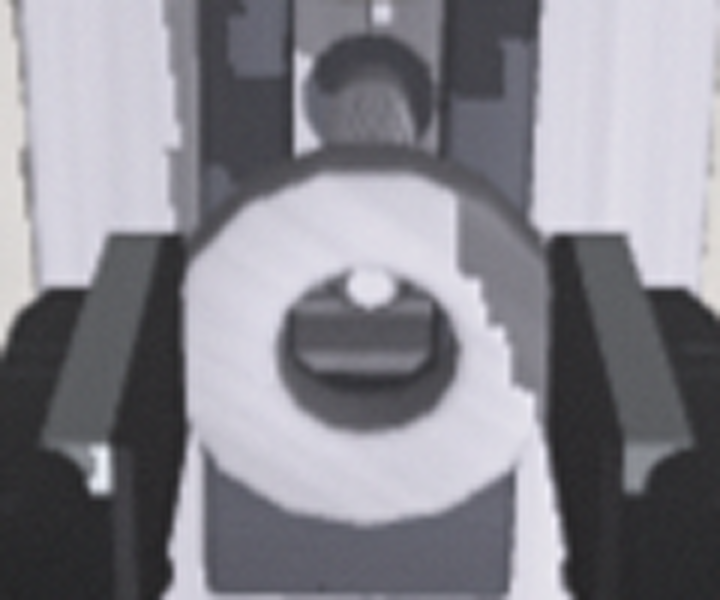

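```bash
python3 -m crank '[[[-1,0,0.6,0,0],[-1,0,0.6,0,0],[-1,0,0,0,0]]]'
python3 - <<'E'
from h import *
snap("wrist","w26"); crop("w26",260,200,380,300,6,"c30")
plan(.5598,.1801,.042,85.7)
E
```

```text
time: 27.95
tool_pos: [0.559, 0.1798, 0.0579]
tool_rot: [-0.706, 0.707, -0.027, 0.026]
contact_force: [-0.1, -0.5, -0.7]
gripper_width: 0.393
tcp [0.5593 0.1799 0.0584] jaw 85.7 twist -0.0 before [0.05 1.64 0.02] after [0.05 1.64 0.02] t 28.0 F [ 0.4 -0.1 -0.1] w 0.395
```

View pics/c30.png

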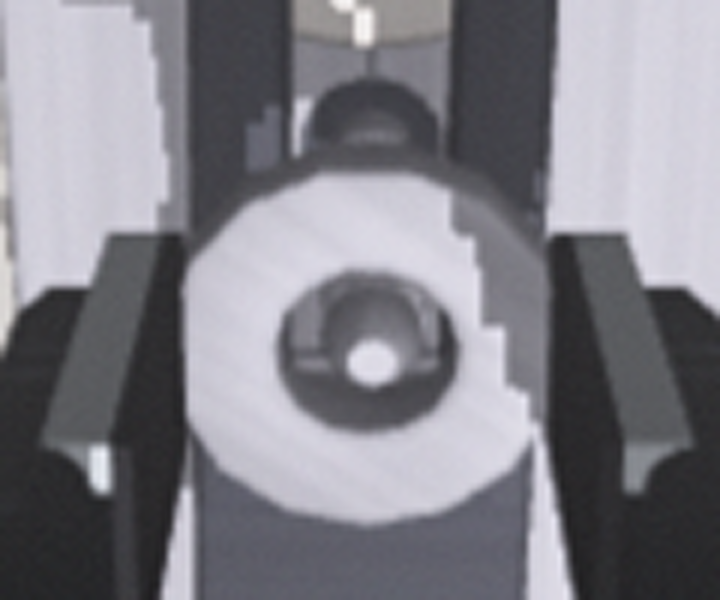

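```bash
python3 -m crank '[[[-1,0.05,0.7,0,0],[-1,0,0.75,0,0],[-1,0,0,0,0],[-1,0,0,0,0]]]'
python3 - <<'E'
from h import *
plan(.5598,.1801,.042,85.7)
E
```

```text
time: 28.5
tool_pos: [0.5602, 0.18, 0.0444]
tool_rot: [-0.707, 0.707, -0.027, 0.027]
contact_force: [-1.5, -0.1, -0.6]
gripper_width: 0.391
tcp [0.5602 0.18   0.0444] jaw 85.7 twist -0.0 before [-0.04  0.24  0.01] after [-0.04  0.24  0.01] t 28.5 F [-1.5 -0.1 -0.6] w 0.391
```

```bash
python3 -m crank '[[[-1,0,0.15,0,0],[-1,0,0,0,0],[-1,0,0,0,0]]]'; python3 -m crank '[[[0.2,0,0,0,0],[0.2,0,0,0,0],[0.2,0,0,0,0],[0.2,0,-3,0,0],[0.6,0,-5,0,0],[1,-3,-4,0,0],[1,-5,0,0,0],[1,0,0,0,0]]]'; python3 -m crank '[[[1,0,0,0,0],[1,0,0,0,0]]]'
python3 - <<'E'
from h import *
snap("wrist","w27"); crop("w27",200,150,420,350,3.6,"c31");snap("side","s27"); crop("s27",270,140,370,220,7,"c32");snap("top","t27"); crop("t27",190,100,320,295,4,"c33")
E
```

```text
time: 28.88
tool_pos: [0.5603, 0.18, 0.0431]
tool_rot: [0.707, -0.707, 0.027, -0.027]
contact_force: [-0.4, 0.3, 0.2]
gripper_width: 0.395
time: 29.88
tool_pos: [0.4777, 0.1862, 0.1624]
tool_rot: [-0.707, 0.707, -0.027, 0.026]
contact_force: [1.0, 0.1, -0.3]
gripper_width: 1.002
time: 30.12
tool_pos: [0.4813, 0.1859, 0.1631]
tool_rot: [0.707, -0.707, 0.027, -0.027]
contact_force: [0.1, -0.5, -0.6]
gripper_width: 1.0
```

View pics/c31.png

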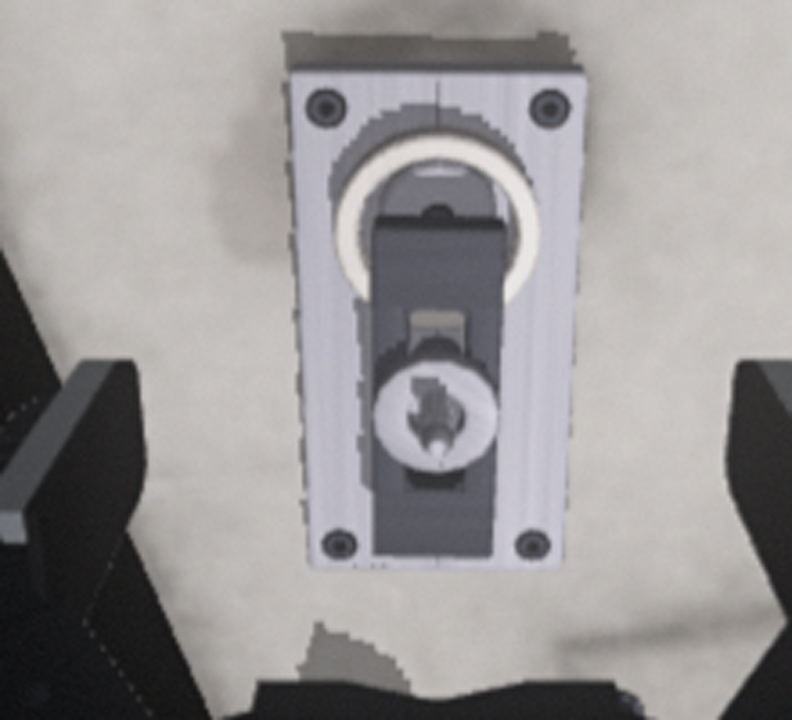

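View pics/c32.png

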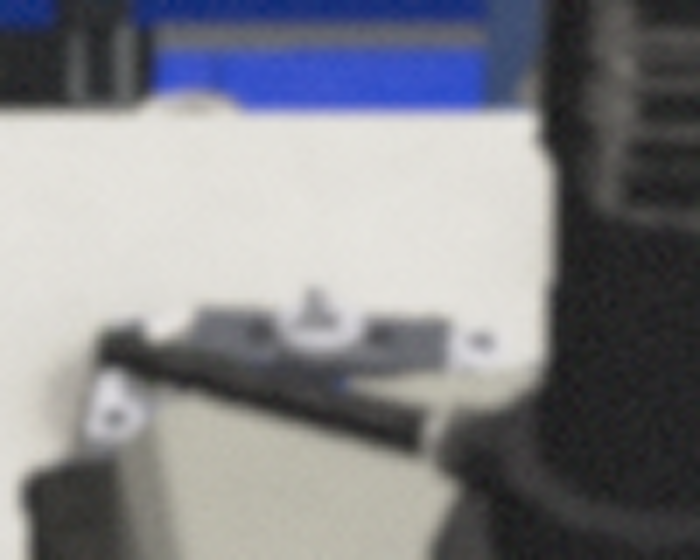

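View pics/c33.png

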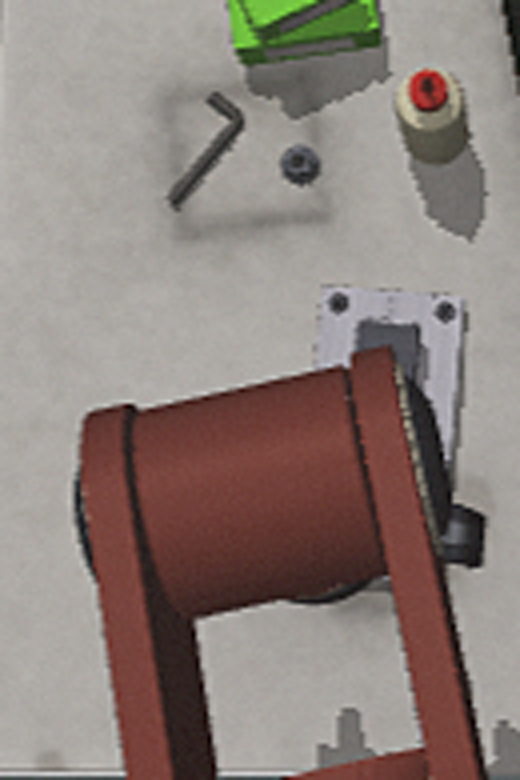

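Run:
```python
from h import *
print(job_done()); print(state()["time"])
```

```text
the job is handed in; nothing more can be done
None
the job is handed in; nothing more can be done
```

The clamp is set up in the order asked and handed in at about 30.3 s, well inside the 102 s limit. `job_done()` gave no verdict, so this rests on my own checks.

- **Ring:** it sits over the spigot. The wrist camera put its centre within about 0.5 mm of the spigot's on the last measurement.
- **Low packing block:** it stands inside the scribed square, within about 1 mm of its middle.
- **Strap:** it lies across the ring's rim and the block, in line with the plate, with the stud centred in its slot. It looked level in the side view.
- **Washer:** it lies over the stud on the strap, and it looked flat in the wrist and side views.
- **Bystanders:** the tall block was not touched, though the arm hid it in the last top view. The oil bottle was still standing in that view. The gripper is clear of everything.

**Forces:** the contact readings I took after each move stayed under about 8 N.

**Disagreement:** the wrist camera read about 1.5–2 mm to the arm's left, along the jaw direction. I corrected for that by comparing gripped parts with their targets in the same picture.

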